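# Clear the shop scale and check it with the push gauge

### The job

Spilt fertiliser tablets lie on the counter scale's pan: pick up the scraper block and push all four off into the catch tray at the scale's side, without touching them with the fingers, then stand the scraper upright back on the counter. Next take the push gauge from its stand and hold it upright, its foot inside the ring marked on the pan and its readout window facing the front of the scale (the side away from the dial), pressing lightly so that the dial needle stays within the thick arc (about 6 N; never hard against the stop). Finish like that, still gripping the gauge and pressing it on the mark, and leave everything else on the counter where it is.

Things in the scene. Friction and masses are not known exactly. Their poses are not given: they have to be found in the camera images.
- scale: fixed spring counter scale on the counter (z = 0); origin on the counter below the pan's centre. Front = its -x side, towards the robot give or take 17 degrees. Pan: flat steel plate without rim, 160 mm in x, 200 mm in y, top 60 mm up, centred on the origin. Catch tray on its +y side, dial on its +x side
- tray (a point): centre of the floor of the catch tray (part of the scale, 4 mm up, scale's axes): open box 180 mm in x, 135 mm in y, walls 30 mm high, 4 mm thick. It starts 80 mm from the scale's origin, under the pan, whose edge is at y = 100 mm: what is pushed over the pan's +y edge drops into it
- dial (a point): centre of the scale's face-up white dial, 86 mm wide. Needle at rest points to the scale's +y and turns clockwise seen from above, 0.2 rad per mm of pan travel; the thick black arc covers 4 to 8 mm of pan travel (about 4 to 8 N)
- mark (a point): centre of the black ring (32 mm inside) with a small cross on the pan, at the pan's centre, 60 mm above the counter while the pan is unloaded; axes as the scale's. It sinks with the pan
- pan (a joint): how far the pan is pressed down, m: 0 unloaded, spring of 1 N per mm (plus 0.4 N to start), hard stop at 0.012
- scraper_mid (a point): centre of the loose scraper block standing on the counter, 34 mm above its underside. Rubber foot 130 (x) x 30 (y) x 16 mm high; on it a light wood grip 85 (x) x 22 mm (y), up to 68 mm, to be pinched across its y. x runs along the foot, z up; 0.13 to 0.24 kg. It stands left or right of the scale
- gauge_mid (a point): centre of the loose push gauge, 60 mm above its foot: upright aluminium stick, body 24 x 24 mm from 30 to 120 mm above the foot (best gripped 25 mm below the top), below it a 10 mm steel shaft with a flat round 16 mm foot. z up the stick, -x towards the side with the black readout window. Stands in the stand, foot 6 mm above the counter; 0.11 to 0.19 kg
- gauge_foot (a point): centre of the underside of the gauge's foot, axes as the gauge's
- gauge_window (a point): centre of the gauge's black readout window (17 x 30 mm) on its -x face, 100 mm above the foot, 12.5 mm from the stick's axis; at the start it faces the robot's side, -x give or take 20 degrees. A black strip 8 x 18 mm on the gauge's top end lies on the window's side
- stand: fixed black block 70 x 70 mm, 46 mm tall, with a 28 mm square hole 40 mm deep in which the gauge stands; origin at the centre of its underside. It stands on whichever side of the scale the scraper does not
- tab0_mid (a point): centre of a brown fertiliser tablet, 22 x 18 x 12 mm high, 15 g, lying loose on the pan at the start
- tab1_mid (a point): centre of a brown fertiliser tablet, 22 x 18 x 12 mm high, 15 g, lying loose on the pan at the start (all four alike)
- tab2_mid (a point): centre of a brown fertiliser tablet, 22 x 18 x 12 mm high, 15 g, lying loose on the pan at the start (all four alike)
- tab3_mid (a point): centre of a brown fertiliser tablet, 22 x 18 x 12 mm high, 15 g, lying loose on the pan at the start (all four alike)
- jar: bystander, not to be moved: clear round jar, 84 mm wide, 120 mm tall, red lid; origin at the centre of its underside
- flask: bystander, not to be moved: white bottle, 68 mm wide, 170 mm tall; origin at the centre of its underside
- stamp: bystander, not to be moved: hand stamp, black 50 x 30 mm foot with a turned dark wood knob, 78 mm tall; origin at the centre of its underside
- weight_big: bystander, not to be moved: brass weight, 42 mm wide, 46 mm tall; origin at the centre of its underside
- weight_small: bystander, not to be moved: brass weight, 32 mm wide, 34 mm tall; origin at the centre of its underside
- carton: bystander, not to be moved: cardboard carton, 60 x 90 x 100 mm tall; origin at the centre of its underside
- pencup: bystander, not to be moved: black pen cup, 72 mm wide, 95 mm tall, pens up to 145 mm; origin at the centre of its underside
Not all that is in view belongs to the job. Of the things that look like the part that bears scraper_mid, the largest one is meant.

How it is judged (in metres and radians):
On the way, in this order (a step that is already met when the one before it is completed fails the run):
1. all four tablets lie in the catch tray while the scraper is held (y of tab0_mid in the frame of scale between 0.079 and 0.216 m and x of tab0_mid in the frame of scale between -0.091 and 0.091 m and height (world z) of each of tab0_mid, tab1_mid, tab2_mid, tab3_mid below 0.045 m and y of tab1_mid in the frame of scale between 0.079 and 0.216 m and x of tab1_mid in the frame of scale between -0.091 and 0.091 m and y of tab2_mid in the frame of scale between 0.079 and 0.216 m and x of tab2_mid in the frame of scale between -0.091 and 0.091 m and y of tab3_mid in the frame of scale between 0.079 and 0.216 m and x of tab3_mid in the frame of scale between -0.091 and 0.091 m and contact force between the fingers and scraper above 1 N), for 0.2 s.
2. the scraper stands upright on the counter, let go (height (world z) of scraper_mid below 0.042 m and angle between scraper_mid's own z axis and vertical below 0.15 rad and contact force between scraper and scale below 0.2 N and contact force between the fingers and scraper below 0.2 N), for 0.2 s.
At the end, for the whole second after the job is handed in: Tablets in the catch tray; scraper let go, upright on the counter; gripped gauge pressing the pan down 3.6 to 8.4 mm with 3 to 10.5 N, foot within 8.5 mm of the mark, upright within 6 degrees, window to the scale's front within 15 degrees; arm and fingers not touching the scale (all of step 2 and y of tab0_mid in the frame of scale between 0.079 and 0.216 m and x of tab0_mid in the frame of scale between -0.091 and 0.091 m and height (world z) of each of tab0_mid, tab1_mid, tab2_mid, tab3_mid below 0.045 m and y of tab1_mid in the frame of scale between 0.079 and 0.216 m and x of tab1_mid in the frame of scale between -0.091 and 0.091 m and y of tab2_mid in the frame of scale between 0.079 and 0.216 m and x of tab2_mid in the frame of scale between -0.091 and 0.091 m and y of tab3_mid in the frame of scale between 0.079 and 0.216 m and x of tab3_mid in the frame of scale between -0.091 and 0.091 m and horizontal distance between gauge_foot and mark below 0.0085 m and angle between gauge_foot's own z axis and vertical below 0.1 rad and angle between the x axis of gauge_foot and the x axis of mark, either way round below 0.26 rad and x of gauge_window in the frame of mark below -0.002 m and value of joint pan between 0.0036 and 0.0084 m and contact force between gauge and scale between 3 and 10.5 N and contact force between the fingers and gauge above 2 N and contact force between each of the arm, the fingers and scale below 0.3 N and linear speed of gauge below 0.02 m/s); the arm keeps its last pose, push and grip.
It fails at once if the fingers, the arm or the gauge push a tablet (contact force between any of the fingers, the arm, gauge and tab0 above 0.3 N or contact force between any of the fingers, the arm, gauge and tab1 above 0.3 N or contact force between any of the fingers, the arm, gauge and tab2 above 0.3 N or contact force between any of the fingers, the arm, gauge and tab3 above 0.3 N).
It fails at once if the gauge is pressed hard, against the pan's stop (contact force between gauge and scale above 18 N).
It fails at once if a bystander is moved by more than 20 mm or tipped (distance of any of jar, flask, stamp, weight_big, weight_small, carton, pencup from where it was at the start of the episode above 0.02 m or angle between any of jar, flask, stamp, weight_big, weight_small, carton, pencup's own z axis and vertical above 0.35 rad).
It also fails if it takes over 72 s, if anything falls off the work surface, if the arm or the gripper's body presses on something with over 40 N, if the wrist force passes 120 N, or if a joint passes its speed limit or range.

### The arm

A 7-joint arm with a two-finger parallel gripper is mounted at the origin on the work surface. World frame = base frame: x ahead of the robot, y to its left, z up, the work surface at z = 0. Lengths are in mm, angles in rad, forces in N, time in s.
With the tool pointing down it reaches from about 425 to 950 mm from the base axis. Payload 4.7 kg.
Tool frame: the origin (TCP) lies on the centre line of the jaws, within the pads' length; the fingertips stand 22 mm ahead of it and the grasp point (between the pads) lies 3 mm ahead of it (robot.nose_length is the distance from the TCP to the fingertips, in mm); z points along the fingers, y is the direction in which the jaws open and shut (so a half turn about z gives the same grasp; the last joint's range is limited). The gripper opens to 85 mm and grips with 20 to 120 N. Pads are 22 mm wide; open, the fingers measure 114 mm over their backs; the gripper's body (76 mm by 85 mm) begins 54 mm behind the grasp point. The pads swing forward as they close: fully open they stand 13 mm farther back than shut.
Start: joints at [-1.346, 0.469, -0.049, 1.532, 0.024, 1.141, -0.082], TCP at [169.439, 653.406, 228.335] pointing down, gripper open.
Joint ranges: [-2.59, 2.59], [-0.33, 1.99], [-1.39, 1.29], [0.1, 2.45], [-1.04, 4.18], [0.21, 1.99], [-2.66, 2.66]. Speed limits (rad/s): [2.57, 2.57, 3.14, 3.14, 3.14, 3.14, 3.14].

### API

Orientations are given as a unit quaternion [x, y, z, w].
In Python, from workcell import sensors, grab_frame, job, spot_in, silhouettes, landmark_of, robot gives the robot as it stands.
- The arm moves only by the tool move_arm, never from a script. Its argument "deltas" is a list of rows, each an object with "travel": the shift along the tool's x, y, z in units of 40 mm (1.0 is 40 mm), a list of three; "roll": the turn about the tool's z in units of 10 degrees (1.0 is 10 degrees); "gripper": the finger opening in mm, from 0 to 85.4. In form: [{"travel": [dx, dy, dz], "roll": roll, "gripper": gripper}, ...]. A call has 1 to 5 rows; each row shifts and turns the pose as measured when the row begins, along the tool's axes as they then stand; what a row does not reach is not made up. A row lasts 1/8 s, in which the tool goes at most 62.5 mm and 10.7 degrees, less where a joint would pass 70% of its speed; a pose out of reach is approached as far as the arm can. A call is refused whole if a number of a shift passes 1 or a number of a turn 1, either way. A call with a gripper value outside its range is refused whole. The fingers move at their own pace and stop on an object; the grip force is fixed at half the most. Time passes only in rows, so rows that do not move let the fingers close. It gives the time, the measured TCP pose, the force and the opening at its end, in the units of the state.
- sensors.observe(): the state, without advancing time (a new reading comes with each control period).
- grab_frame(name): name is "scene" or "top" or "wrist"; returns a dict with "pixels" (400x640x3 uint8, blue, green, red), "depth" (400x640 float32, mm along the optical axis (not along the pixel's ray), 0 where there is no reading), "camera_matrix" (3x3 intrinsics, pixels), "dist" ([k1, k2, p1, p2, k3] as OpenCV has them; the pictures are not rectified), "rvec" (rotation vector, rad) and "tvec" (3), from world to camera coordinates, as OpenCV has them. Camera axes: x right, y down, z forward; pixel columns grow to the right and rows downward; lengths in mm; the calibration is good to about 2 mm. A picture is of the moment at which its call begins.
- job.finish_job(): hands the job in, once; it reports no verdict.
Trained networks look in a picture, given as the dict that the camera call returned (one of the last four; its "shot" number tells which), for a name from the list of things; names that differ only in an ending like _2 or _b are one class to them, and where a whole thing is asked for, a point or a joint stands for the part that bears it (a point fixed in the world has none). Each returns a list of dicts, best first, with "conf" (0 to 1); they miss things now and then, are a little off and sometimes report something else, mostly with a low value. They report only what shows in the picture. A call takes as long as a camera call. They do not tell look-alikes from the thing itself.
- spot_in(picture, label): "rect" ([centre column, centre row, width, height] in pixels, round what is visible of it).
- silhouettes(picture, label): "pixels" (400x640 bool, what is visible of it) and "rect" ([centre column, centre row, width, height] in pixels, round what is visible of it).
- landmark_of(picture, label): "location" ([column, row] in pixels: a listed point, or the origin of a listed thing).
The state is a dict: "time_s": time; "joint_positions": joint angles; "joint_vel": joint speeds; "joint_efforts": joint torques, N m; "position": TCP position; "eef_rot": TCP orientation; "wrist_force": force on the tool from outside, world axes, zero at the start; "wrist_torque": the same for the moment, N m; "opening": finger opening in mm.
Only numpy, scipy, OpenCV 4.12 (cv2) and the standard library are available. Lean on these libraries where they do the work, as an engineer would, in place of code of your own. Each camera call takes 0.05 s, during which the arm holds its last target.

## Working session

There is one attempt and no reset: what is moved stays moved. The work goes in short steps, Python scripts to look and compute and a tool call to move; the robot and the scene stay as the last step left them, time stands still between calls to the robot, and variables do not carry over. Pictures are saved under pics/ and viewed, and the job is handed in when it is done.

Besides the shell and the picture viewer there is one more tool, called as name(argument=value, ...) on one line, values as JSON. move_arm: Moves the arm, as the interface text tells. Its arguments: {"type":"object","properties":{"deltas":{"type":"array","items":{"type":"object","properties":{"travel":{"type":"array","items":{"type":"number"}},"roll":{"type":"number"},"gripper":{"type":"number"}}}}},"required":["deltas"]}

```bash
ls; mkdir -p pics
cat > h.py <<'E'
import numpy as np, cv2
from workcell import sensors, grab_frame, job, spot_in, silhouettes, landmark_of, robot
from scipy.spatial.transform import Rotation as R
def cam(f):
    return np.array(f["camera_matrix"],float),np.array(f["dist"],float),cv2.Rodrigues(np.array(f["rvec"],float))[0],np.array(f["tvec"],float).reshape(3)
def ray(f,px):
    K,d,Rm,t=cam(f)
    u=cv2.undistortPoints(np.array(px,float).reshape(-1,1,2),K,d).reshape(-1,2)
    D=np.c_[u,np.ones(len(u))]@Rm
    return -Rm.T@t,D
def atz(f,px,z):
    o,D=ray(f,px); return o+D*((z-o[2])/D[:,2])[:,None]
def deproj(f,px):
    o,D=ray(f,px); px=np.array(px).reshape(-1,2).round().astype(int)
    z=f["depth"][px[:,1],px[:,0]]; return o+D*z[:,None]
def cloud(f):
    v,u=np.mgrid[0:400,0:640]; px=np.c_[u.ravel(),v.ravel()]
    return deproj(f,px).reshape(400,640,3)
def proj(f,P):
    K,d,Rm,t=cam(f)
    return cv2.projectPoints(np.array(P,float).reshape(-1,1,3),cv2.Rodrigues(Rm)[0],t,K,d)[0].reshape(-1,2)
def st():
    s=sensors.observe(); print({k:np.round(s[k],3) for k in("time_s","position","eef_rot","wrist_force","opening","joint_positions")}); 
    M=R.from_quat(s["eef_rot"]).as_matrix(); print(M.round(3)); return s
E
python3 - <<'E'
from h import *
st(); print(robot.nose_length)
for n in("scene","top","wrist"):
    f=grab_frame(n); cv2.imwrite(f"pics/{n}0.png",f["pixels"]); print(n,cam(f)[0].round(0).tolist(),(-cam(f)[2].T@cam(f)[3]).round(0))
    if n!="wrist":
        for l in ["scale","tray","dial","mark","scraper_mid","gauge_mid","gauge_foot","gauge_window","stand","tab0_mid","jar","flask","stamp","weight_big","weight_small","carton","pencup"]:
            r=landmark_of(f,l)
            print(l,[(np.round(x["location"],1).tolist(),round(x["conf"],2)) for x in r[:5]])
E
```

```text
pics
{'time_s': np.float64(0.0), 'position': array([169.313, 652.813, 227.274]), 'eef_rot': array([ 0.127,  0.992, -0.001, -0.   ]), 'wrist_force': array([ 0.714, -0.515, -0.696]), 'opening': np.float64(85.62), 'joint_positions': array([-1.346,  0.469, -0.049,  1.534,  0.024,  1.141, -0.082])}
[[-0.968  0.251 -0.   ]
 [ 0.251  0.968 -0.002]
 [-0.    -0.002 -1.   ]]
22.0
scene [[373.0, 0.0, 321.0], [0.0, 373.0, 201.0], [0.0, 0.0, 1.0]] [1155.  501.  774.]
scale [([308.9, 211.6], 0.95), ([351.1, 229.4], 0.43)]
tray [([352.9, 228.6], 0.8)]
dial [([277.9, 226.3], 0.64)]
mark [([304.9, 197.2], 0.73)]
scraper_mid [([421.9, 217.4], 0.76), ([406.5, 255.3], 0.74), ([449.9, 271.3], 0.65)]
gauge_mid [([230.4, 151.3], 0.71)]
gauge_foot [([234.2, 167.7], 0.76)]
gauge_window [([233.6, 142.3], 0.57)]
stand [([235.2, 168.1], 0.75)]
tab0_mid [([302.5, 182.5], 0.49), ([211.6, 235.2], 0.28)]
jar [([293.3, 196.0], 0.71), ([359.5, 305.3], 0.67)]
flask [([234.3, 168.8], 0.73), ([190.6, 197.6], 0.61)]
stamp [([215.7, 209.6], 0.82), ([210.1, 234.8], 0.73)]
weight_big [([281.8, 169.9], 0.61)]
weight_small [(
[... 396 characters left out ...]
 ([169.9, 224.6], 0.62), ([216.7, 210.0], 0.57)]
gauge_mid [([476.6, 209.6], 0.62), ([395.6, 125.2], 0.19)]
gauge_foot [([460.3, 146.7], 0.66)]
gauge_window [([481.8, 216.5], 0.72)]
stand [([467.7, 214.9], 0.97), ([354.4, 198.4], 0.67)]
tab0_mid [([364.3, 225.3], 0.59), ([447.5, 279.7], 0.32), ([468.1, 217.2], 0.29)]
jar [([227.4, 150.3], 0.74)]
flask [([463.1, 146.6], 0.6), ([395.1, 125.9], 0.3)]
stamp [([423.3, 150.1], 0.61)]
weight_big [([420.4, 252.5], 0.66), ([342.7, 210.4], 0.55)]
weight_small [([396.5, 125.5], 0.46), ([420.1, 251.0], 0.16)]
carton [([175.2, 164.6], 0.98)]
pencup [([447.2, 281.1], 0.85)]
wrist [[291.0, 0.0, 320.0], [0.0, 291.0, 207.0], [0.0, 0.0, 1.0]] [ 88. 674. 374.]
```

View pics/top0.png

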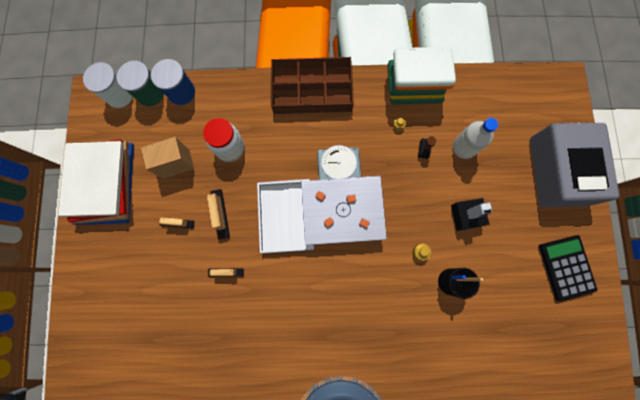

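View pics/scene0.png

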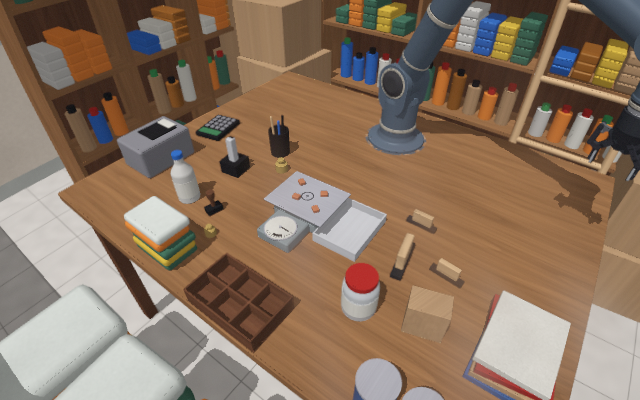

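View pics/wrist0.png

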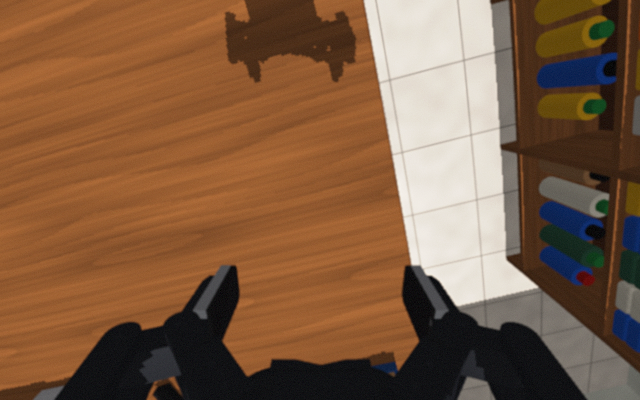

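```bash
cat > m.py <<'E'
from h import *
f=grab_frame("top"); C=cloud(f); Z=C[...,2]
np.save("top0c.npy",C)
def blob(mask,name,show=True):
    n,l,s,c=cv2.connectedComponentsWithStats(mask.astype(np.uint8))
    out=[]
    for i in range(1,n):
        if s[i,4]<15: continue
        P=C[l==i]; r=cv2.minAreaRect(P[:,:2].astype(np.float32))
        print(name,"px",c[i].round(0),"n",s[i,4],"ctr",np.round(r[0],1),"size",np.round(r[1],1),"ang",round(r[2],1),"z",np.percentile(P[:,2],[5,50,95]).round(1))
hsv=cv2.cvtColor(f["pixels"],cv2.COLOR_BGR2HSV)
v,u=np.mgrid[0:400,0:640]
roi=(u>295)&(u<395)&(v>170)&(v<250)
blob(roi&(Z>50)&(Z<68),"pan")
blob(roi&(hsv[...,1]>120)&(hsv[...,2]>90)&(Z>52),"tab")
roi=(u>195)&(u<240)&(v>180)&(v<245)
blob(roi&(Z>8)&(Z<25),"foot"); blob(roi&(Z>50),"grip")
roi=(u>440)&(u<500)&(v>190)&(v<240)
blob(roi&(Z>38)&(Z<52),"stand"); blob(roi&(Z>90),"gauge")
print("mark",atz(f,[343.3,209.3],60))
for p in [(303,181),(381,177),(385,240),(305,246)]: print(p,deproj(f,p))
cv2.imwrite("pics/topz.png",cv2.resize(f["pixels"][165:255,200:500],None,fx=2.66,fy=2.66,interpolation=cv2.INTER_CUBIC))
E
python3 m.py
```

```text
pan px [343. 210.] n 4880 ctr [522.3 -20.6] size [160.8 200.2] ang 2.4 z [58.3 60.9 63.5]
tab px [320. 196.] n 50 ctr [557.2  35.3] size [19.3 15.4] ang 56.6 z [70.8 73.  75.2]
tab px [351. 199.] n 53 ctr [547.5 -40.1] size [15.8 19.6] ang 9.3 z [70.6 72.4 75.6]
tab px [328. 222.] n 53 ctr [441.2  21.2] size [ 19.5 120.4] ang 86.0 z [70.1 72.7 75.7]
tab px [364. 223.] n 53 ctr [434.  -23.7] size [ 19.9 155.9] ang 48.9 z [70.1 72.7 74.9]
foot px [221. 216.] n 282 ctr [528.1 299.9] size [130.9  30.7] ang 9.9 z [11.4 16.6 21. ]
grip px [214. 211.] n 359 ctr [450.5 191.5] size [334.4  70.5] ang 54.4 z [55.3 68.2 71.1]
stand px [470. 214.] n 564 ctr [ 506.4 -347.9] size [68.1 71.3] ang 7.9 z [43.2 46.8 49.7]
gauge px [483. 210.] n 182 ctr [ 451.6 -160.6] size [ 26.8 414.5] ang 15.9 z [ 94.7 124.9 129.1]
mark [[523.20684053 -21.36747557  60.        ]]
(303, 181) [[597.57129777  76.87818388  61.97179407]]
(381, 177) [[ 6.17369828e+02 -1.29830725e+02 -5.47002934e-01]]
(385, 240) [[ 448.46229971 -130.40823067    0.62430322]]
(305, 246) [[438.77749319  77.79579593   4.94398704]]
```

View pics/topz.png

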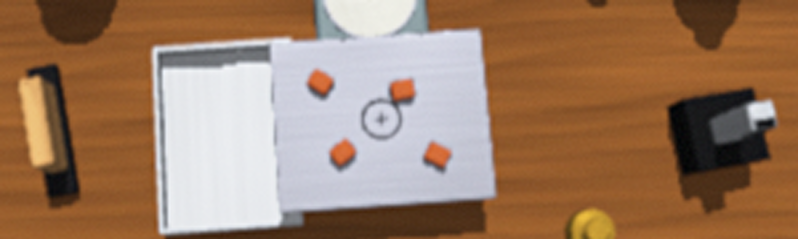

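```bash
cat > m2.py <<'E'
from h import *
C=np.load("top0c.npy"); f=grab_frame("top"); Z=C[...,2]
v,u=np.mgrid[0:400,0:640]
X,Y=C[...,0],C[...,1]
def rect(m,name):
    P=C[m]; r=cv2.minAreaRect(P[:,:2].astype(np.float32)); print(name,len(P),np.round(r[0],1),np.round(r[1],1),round(r[2],2),P[:,2].mean().round(1),"mean",P.mean(0).round(1)); return r
m=(abs(X-522)<115)&(abs(Y+20)<125)&(Z>54)&(Z<67); rect(m,"pan")
hsv=cv2.cvtColor(f["pixels"],cv2.COLOR_BGR2HSV)
a=np.radians(2.4); o=np.array([522.8,-21])
t=(hsv[...,1]>120)&(hsv[...,2]>90)&(Z>52)&(abs(X-522)<115)&(abs(Y+20)<115)
n,l,s,c=cv2.connectedComponentsWithStats(t.astype(np.uint8))
for i in range(1,n):
    if s[i,4]>15:
        P=np.median(C[l==i],0); d=P[:2]-o; print("tab",P.round(1),"scale",(d@[np.cos(a),np.sin(a)]).round(1),(d@[-np.sin(a),np.cos(a)]).round(1))
near=(abs(X-528)<80)&(abs(Y-300)<60)
rect(near&(Z>62)&(Z<75),"griptop"); rect(near&(Z>10)&(Z<22),"foot")
near=(abs(X-506)<60)&(abs(Y+348)<60)
rect(near&(Z>40)&(Z<52),"stand"); rect(near&(Z>115)&(Z<135),"gaugetop"); rect(near&(Z>75)&(Z<135),"gauge")
for n,p,h in[("jar",(222,140),120),("carton",(165,157),100),("flask",(476,138),120),("stamp",(424,149),30),("wbig",(422,252),40),("pencup",(459,282),90),("s1",(177,223),30),("s2",(226,272),30)]:
    q=deproj(f,p)[0]; 
    mm=(abs(X-q[0])<60)&(abs(Y-q[1])<60)&(Z>15); 
    print(n,q.round(0),atz(f,p,h)[0].round(0))
P=C[(abs(X-640)<70)&(abs(Y-250)<70)&(Z>100)&(Z<140)]; print("jar top",P.mean(0),np.percentile(P,[3,97],axis=0).round(0))
cv2.imwrite("pics/g.png",cv2.resize(f["pixels"][190:240,440:500],None,fx=10,fy=10,interpolation=cv2.INTER_CUBIC))
E
python3 m2.py
```

```text
pan 4877 [522.3 -20.6] [160.8 200.2] 2.41 60.9 mean [520.8 -20.6  60.9]
tab [556.3  35.3  72.9] scale 35.9 54.8
tab [546.8 -40.3  72.4] scale 23.1 -20.3
tab [491.1  17.6  72.6] scale -30.0 39.9
tab [486.2 -69.4  72.6] scale -38.6 -46.8
griptop 309 [527.5 300.2] [83.9 23.5] 10.45 68.5 mean [527.  299.4  68.5]
foot 266 [528.1 299.9] [130.9  30.7] 9.86 16.5 mean [521.3 293.7  16.5]
stand 557 [ 506.4 -347.9] [68.1 71.3] 7.9 46.8 mean [ 504.6 -342.3   46.8]
gaugetop 127 [ 504.9 -347.5] [24.8 24.3] 7.79 125.5 mean [ 504.6 -345.5  125.5]
gauge 200 [ 505.  -347.1] [25.  24.7] 6.0 115.1 mean [ 503.6 -342.9  115.1]
jar [690. 267. 122.] [691. 267. 120.]
carton [658. 412. 104.] [659. 413. 100.]
flask [ 678. -345.  122.] [ 679. -345.  120.]
stamp [ 685. -245.   24.] [ 683. -243.   30.]
wbig [ 413. -212.   47.] [ 413. -214.   40.]
pencup [ 335. -314.    4.] [ 339. -283.   90.]
s1 [502. 397.  48.] [505. 404.  30.]
s2 [382.  35. 969.] [378. 275.  30.]
jar top [693.23634426 275.78817919 118.77085053] [[677. 246. 101.]
 [709. 308. 124.]]
```

View pics/g.png

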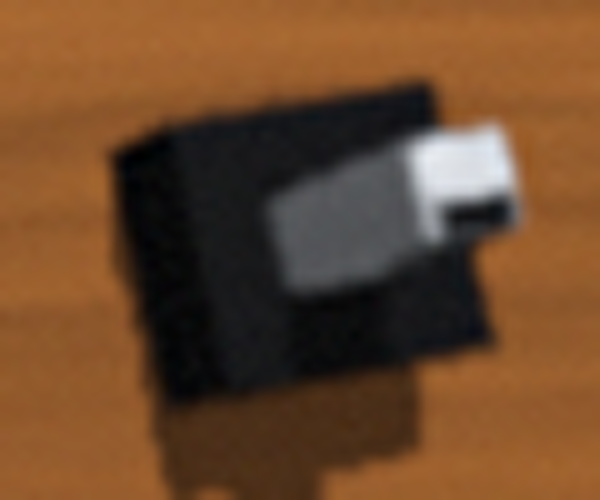

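```bash
cat > plan.py <<'E'
import sys
from h import *
# usage: plan.py x y z yaw(deg of tool y) [maxstep mm]
x,y,z,yaw=map(float,sys.argv[1:5]); mx=float(sys.argv[5]) if len(sys.argv)>5 else 55
s=sensors.observe(); p=np.array(s["position"]); M=R.from_quat(s["eef_rot"])
print("t",round(s["time_s"],2),"pos",p.round(1),"F",np.round(s["wrist_force"],1),"open",round(s["opening"],1))
m=M.as_matrix(); cy=np.degrees(np.arctan2(m[1,1],m[0,1])); print("yaw",cy.round(1),"tiltz",m[:,2].round(3))
dy=(yaw-cy+90)%180-90; 
d=np.array([x,y,z])-p
n=max(1,int(np.ceil(abs(dy)/9.9)),int(np.ceil(np.linalg.norm(d)/mx)))
while True:
    rows=[]
    for i in range(n):
        Mi=R.from_euler("z",dy*i/n,degrees=True)*M
        rows.append((Mi.inv().apply(d/n)/40).round(2))
    if max(abs(np.array(rows)).ravel())<=1: break
    n+=1
print("rows",n,"roll each",round(-dy/n/10,3))
for r in rows: print(r.tolist())
E
python3 plan.py 528 300 130 100
```

```text
t 1.95 pos [169.4 653.4 228.3] F [ 0.  -0.4  1. ] open 85.4
yaw 75.5 tiltz [-0.  0. -1.]
rows 11 roll each -0.223
[-0.99, -0.57, 0.22]
[-0.97, -0.61, 0.22]
[-0.94, -0.65, 0.22]
[-0.92, -0.68, 0.22]
[-0.89, -0.72, 0.22]
[-0.86, -0.75, 0.22]
[-0.83, -0.79, 0.22]
[-0.8, -0.82, 0.22]
[-0.77, -0.85, 0.22]
[-0.73, -0.88, 0.22]
[-0.7, -0.91, 0.22]
```

move_arm(deltas=[{"travel": [-0.99, -0.57, 0.1], "roll": -0.22, "gripper": 52}, {"travel": [-0.97, -0.61, 0.1], "roll": -0.22, "gripper": 52}, {"travel": [-0.94, -0.65, 0.1], "roll": -0.22, "gripper": 52}, {"travel": [-0.92, -0.68, 0.1], "roll": -0.22, "gripper": 52}, {"travel": [-0.89, -0.72, 0.1], "roll": -0.22, "gripper": 52}])

```text
time_s: 2.58
position: [333.2, 493.2, 207.6]
eef_rot: [0.023, 1.0, 0.002, -0.001]
wrist_force: [0.1, 0.5, 0.6]
opening: 52.1
```

move_arm(deltas=[{"travel": [-0.86, -0.75, 0.22], "roll": -0.22, "gripper": 52}, {"travel": [-0.83, -0.79, 0.22], "roll": -0.22, "gripper": 52}, {"travel": [-0.8, -0.82, 0.22], "roll": -0.22, "gripper": 52}, {"travel": [-0.77, -0.85, 0.22], "roll": -0.22, "gripper": 52}, {"travel": [-0.73, -0.88, 0.22], "roll": -0.22, "gripper": 52}])

```text
time_s: 3.2
position: [504.2, 330.2, 163.3]
eef_rot: [-0.077, 0.997, 0.003, 0.001]
wrist_force: [0.2, 1.0, 0.6]
opening: 52.3
```

```bash
python3 plan.py 528 300 130 100
```

```text
t 3.2 pos [504.2 330.2 163.3] F [0.2 1.  0.6] open 52.3
yaw 98.8 tiltz [ 0.002  0.007 -1.   ]
rows 1 roll each -0.121
[-0.47, -0.84, 0.83]
```

move_arm(deltas=[{"travel": [-0.47, -0.84, 0.8], "roll": -0.12, "gripper": 52}, {"travel": [0, 0, 0], "roll": 0, "gripper": 52}])

```text
time_s: 3.45
position: [532.1, 294.4, 130.0]
eef_rot: [-0.083, 0.997, 0.002, 0.002]
wrist_force: [0.6, 0.1, -0.7]
opening: 52.1
```

```bash
python3 - <<'E'
from h import *
f=grab_frame("wrist"); cv2.imwrite("pics/w1.png",f["pixels"])
C=cloud(f);Z=C[...,2];X,Y=C[...,0],C[...,1]
for lo,hi in((62,75),(10,22)):
    m=(abs(X-528)<80)&(abs(Y-300)<35)&(Z>lo)&(Z<hi);P=C[m];r=cv2.minAreaRect(P[:,:2].astype(np.float32));print(len(P),r,P.mean(0))
E
python3 plan.py 528 300 45 100
```

```text
2880 ((527.6365356445312, 299.3798522949219), (84.35775756835938, 21.995742797851562), 11.035401344299316) [524.53304327 299.0149346   67.57141032]
1323 ((527.3549194335938, 299.72613525390625), (129.0487518310547, 30.076305389404297), 10.464256286621094) [490.32552614 290.07012739  15.82682635]
t 3.5 pos [532.  297.4 131.7] F [-0.3  0.8  0.1] open 52.7
yaw 99.7 tiltz [ 0.006  0.008 -1.   ]
rows 3 roll each -0.009
[0.03, 0.02, 0.72]
[0.03, 0.02, 0.72]
[0.03, 0.02, 0.72]
```

View pics/w1.png

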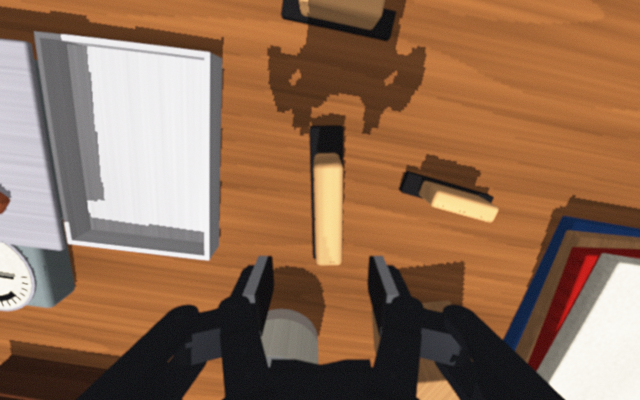

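move_arm(deltas=[{"travel": [0.05, 0.03, 0.7], "roll": -0.1, "gripper": 52}, {"travel": [0.03, 0.02, 0.72], "roll": 0, "gripper": 52}, {"travel": [0.02, 0.01, 0.72], "roll": 0, "gripper": 52}, {"travel": [0, 0, 0], "roll": 0, "gripper": 52}])

```text
time_s: 4.0
position: [527.5, 308.9, 48.8]
eef_rot: [-0.098, 0.995, 0.008, 0.007]
wrist_force: [0.1, 1.1, 0.6]
opening: 52.0
```

```bash
python3 plan.py 527.5 299.5 46 100.7
```

```text
t 4.0 pos [527.5 308.9  48.8] F [0.1 1.1 0.6] open 52.0
yaw 101.2 tiltz [ 0.011  0.017 -1.   ]
rows 1 roll each 0.055
[0.05, -0.23, 0.06]
```

move_arm(deltas=[{"travel": [0.05, -0.23, 0.06], "roll": 0.05, "gripper": 52}, {"travel": [0, 0, 0], "roll": 0, "gripper": 52}])

```text
time_s: 4.25
position: [528.3, 301.2, 49.0]
eef_rot: [-0.094, 0.995, 0.009, 0.008]
wrist_force: [-0.5, -1.0, -0.3]
opening: 52.2
```

```bash
python3 plan.py 527.5 299.5 46 100.7
```

```text
t 4.25 pos [528.3 301.2  49. ] F [-0.5 -1.  -0.3] open 52.2
yaw 100.8 tiltz [ 0.015  0.02  -1.   ]
rows 1 roll each 0.012
[0.03, -0.04, 0.07]
```

move_arm(deltas=[{"travel": [0.02, -0.04, 0.07], "roll": 0, "gripper": 52}, {"travel": [0, 0, 0], "roll": 0, "gripper": 10}, {"travel": [0, 0, 0], "roll": 0, "gripper": 10}, {"travel": [0, 0, 0], "roll": 0, "gripper": 10}])

```text
time_s: 4.75
position: [529.2, 300.2, 48.5]
eef_rot: [-0.094, 0.995, 0.011, 0.01]
wrist_force: [-0.8, 1.0, -2.2]
opening: 20.7
```

```bash
python3 plan.py 527.5 299.5 150 92.4
```

```text
t 4.75 pos [529.2 300.2  48.5] F [-0.8  1.  -2.2] open 20.7
yaw 100.8 tiltz [ 0.019  0.023 -1.   ]
rows 3 roll each 0.28
[-0.0, 0.01, -0.85]
[-0.0, 0.01, -0.85]
[-0.0, 0.01, -0.85]
```

Run:
```python
from h import *
for i in range(5):
    s=sensors.observe(); M=R.from_quat(s["eef_rot"]).as_matrix(); print(s["time_s"],np.round(s["position"],2),M[:,2].round(4),np.round(s["joint_vel"],3),np.round(s["joint_efforts"],2))
    f=grab_frame("scene")
cv2.imwrite("pics/s1.png",f["pixels"][100:340,250:550])
```

```text
4.75 [529.17 300.2   48.47] [ 0.0186  0.0229 -0.9996] [-0.001 -0.001 -0.001 -0.001 -0.002  0.004  0.   ] [-6.000e-02 -5.020e+01  3.800e-01 -1.786e+01 -4.000e-02 -8.000e-02
 -0.000e+00]
4.8 [529.15 300.22  48.46] [ 0.0186  0.0228 -0.9996] [-0.002  0.002  0.001 -0.001  0.     0.003  0.001] [-0.000e+00 -4.885e+01  4.100e-01 -1.723e+01 -4.000e-02 -1.200e-01
  0.000e+00]
4.85 [529.15 300.2   48.47] [ 0.0185  0.0228 -0.9996] [-0.001 -0.001  0.    -0.    -0.     0.002  0.002] [-2.000e-02 -4.893e+01  4.000e-01 -1.729e+01 -4.000e-02 -1.300e-01
  0.000e+00]
4.9 [529.17 300.18  48.48] [ 0.0185  0.0228 -0.9996] [-0.001  0.     0.002  0.001 -0.001 -0.001  0.   ] [-3.000e-02 -4.890e+01  3.900e-01 -1.732e+01 -4.000e-02 -1.400e-01
  0.000e+00]
4.95 [529.15 300.2   48.48] [ 0.0185  0.0228 -0.9996] [-0.001  0.001  0.001  0.002  0.001 -0.002  0.001] [-4.000e-02 -4.892e+01  3.900e-01 -1.733e+01 -4.000e-02 -1.400e-01
  0.000e+00]
```

move_arm(deltas=[{"travel": [0, 0, -0.9], "roll": 0.28, "gripper": 10}, {"travel": [0, 0, -0.95], "roll": 0.28, "gripper": 10}, {"travel": [0, -0.7, -0.9], "roll": 0.28, "gripper": 10}, {"travel": [0.05, -1, 0], "roll": 0, "gripper": 10}, {"travel": [0.05, -1, 0], "roll": 0, "gripper": 10}])

```text
time_s: 5.62
position: [526.4, 190.8, 156.8]
eef_rot: [-0.023, 1.0, 0.011, 0.007]
wrist_force: [0.9, -0.2, -2.7]
opening: 20.1
```

```bash
python3 plan.py 529 -151 145 92.4
```

```text
t 5.62 pos [526.4 190.8 156.8] F [ 0.9 -0.2 -2.7] open 20.1
yaw 92.6 tiltz [ 0.014  0.022 -1.   ]
rows 9 roll each 0.002
[0.04, -0.95, 0.01]
[0.04, -0.95, 0.01]
[0.04, -0.95, 0.01]
[0.03, -0.95, 0.01]
[0.03, -0.95, 0.01]
[0.03, -0.95, 0.01]
[0.03, -0.95, 0.01]
[0.03, -0.95, 0.01]
[0.03, -0.95, 0.01]
```

move_arm(deltas=[{"travel": [0.04, -1, 0], "roll": 0, "gripper": 10}, {"travel": [0.04, -1, 0], "roll": 0, "gripper": 10}, {"travel": [0.03, -1, 0], "roll": 0, "gripper": 10}, {"travel": [0.03, -1, 0], "roll": 0, "gripper": 10}, {"travel": [0.03, -1, 0], "roll": 0, "gripper": 10}])

```text
time_s: 6.25
position: [526.1, -15.7, 150.8]
eef_rot: [-0.023, 1.0, 0.011, 0.006]
wrist_force: [0.7, 0.2, -1.7]
opening: 20.6
```

```bash
python3 plan.py 529 -151 140 92.4
```

```text
t 6.25 pos [526.1 -15.7 150.8] F [ 0.7  0.2 -1.7] open 20.6
yaw 92.7 tiltz [ 0.011  0.022 -1.   ]
rows 4 roll each 0.007
[0.02, -0.85, 0.05]
[0.02, -0.85, 0.05]
[0.02, -0.85, 0.05]
[0.02, -0.85, 0.05]
```

move_arm(deltas=[{"travel": [0.02, -0.88, 0], "roll": 0, "gripper": 10}, {"travel": [0.02, -0.88, 0], "roll": 0, "gripper": 10}, {"travel": [0.02, -0.88, 0], "roll": 0, "gripper": 10}, {"travel": [0.02, -0.8, 0.1], "roll": 0, "gripper": 10}, {"travel": [0, 0, 0.4], "roll": 0, "gripper": 10}])

```text
time_s: 6.88
position: [527.4, -161.6, 126.4]
eef_rot: [-0.02, 1.0, 0.01, 0.005]
wrist_force: [-0.2, 0.3, -1.7]
opening: 20.8
```

```bash
python3 plan.py 529 -151 112.5 92.4
```

```text
t 6.88 pos [ 527.4 -161.6  126.4] F [-0.2  0.3 -1.7] open 20.8
yaw 92.3 tiltz [ 0.01  0.02 -1.  ]
rows 1 roll each -0.011
[-0.05, 0.26, 0.35]
```

move_arm(deltas=[{"travel": [-0.04, 0.1, 0.32], "roll": 0, "gripper": 10}, {"travel": [0, 0, 0], "roll": 0, "gripper": 10}])

```text
time_s: 7.12
position: [527.4, -154.6, 110.8]
eef_rot: [-0.021, 1.0, 0.011, 0.003]
wrist_force: [0.1, -0.0, -2.0]
opening: 20.3
```

```bash
python3 plan.py 524 110 112.5 92.4
python3 - <<'E'
from h import *
f=grab_frame("scene"); cv2.imwrite("pics/s2.png",cv2.resize(f["pixels"][110:310,190:450],None,fx=3,fy=3,interpolation=cv2.INTER_CUBIC))
f=grab_frame("wrist"); cv2.imwrite("pics/w2.png",f["pixels"])
E
```

```text
t 7.12 pos [ 527.4 -154.6  110.8] F [ 0.1 -0.  -2. ] open 20.3
yaw 92.4 tiltz [ 0.005  0.022 -1.   ]
rows 7 roll each -0.0
[-0.03, 0.94, 0.01]
[-0.03, 0.94, 0.01]
[-0.03, 0.94, 0.01]
[-0.03, 0.94, 0.01]
[-0.03, 0.94, 0.01]
[-0.03, 0.94, 0.01]
[-0.03, 0.94, 0.01]
```

View pics/s2.png

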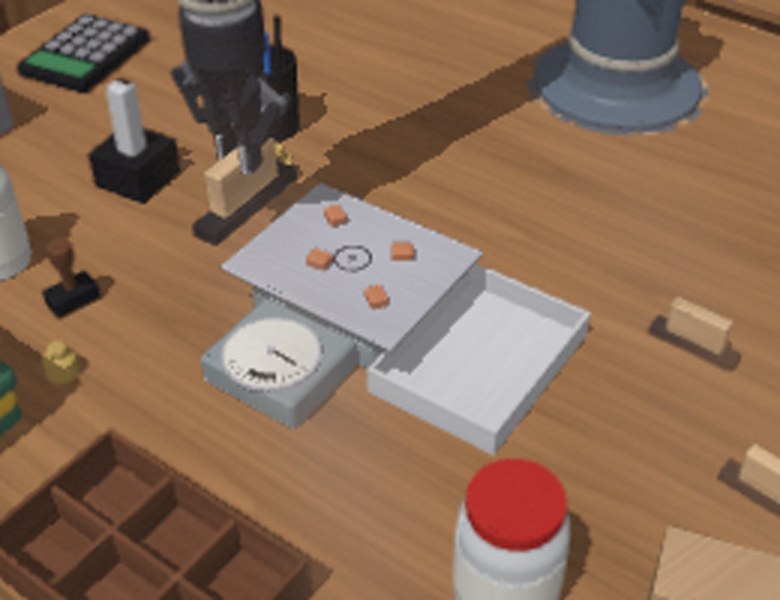

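View pics/w2.png

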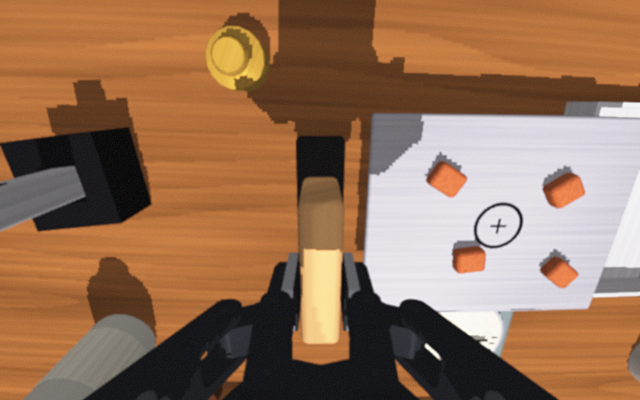

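Run:
```python
from h import *
f=grab_frame("wrist")
for p in [(320,148),(320,165),(385,250),(420,290),(430,130),(500,250)]: print(p,deproj(f,p).round(1))
q=np.array([(atz(f,[498.5,225.5],60)[0])]); print("mark",q)
```

```text
(320, 148) [[ 467.6 -157.9   79.8]]
(320, 165) [[ 477.8 -157.5   80.8]]
(385, 250) [[ 545.3 -104.7   60.6]]
(420, 290) [[581.7 -71.1  59.3]]
(430, 130) [[455.5 -84.9  60.8]]
(500, 250) [[543.4 -13.6  59.7]]
mark [[522.66074963 -20.2906068   60.        ]]
```

move_arm(deltas=[{"travel": [-0.02, 0.7, 0], "roll": 0, "gripper": 10}, {"travel": [-0.02, 0.7, 0], "roll": 0, "gripper": 10}, {"travel": [-0.02, 0.6, 0], "roll": 0, "gripper": 10}, {"travel": [-0.02, 0.5, 0], "roll": 0, "gripper": 10}, {"travel": [-0.02, 0.5, 0], "roll": 0, "gripper": 10}])

```text
time_s: 7.9
position: [530.1, -32.5, 118.4]
eef_rot: [-0.02, 1.0, 0.01, 0.008]
wrist_force: [0.7, 0.4, -2.3]
opening: 20.4
```

```bash
python3 plan.py 522 110 111 92.4 20
```

```text
t 7.9 pos [530.1 -32.5 118.4] F [ 0.7  0.4 -2.3] open 20.4
yaw 92.3 tiltz [ 0.016  0.02  -1.   ]
rows 8 roll each -0.001
[0.01, 0.45, 0.03]
[0.01, 0.45, 0.03]
[0.01, 0.45, 0.03]
[0.01, 0.45, 0.03]
[0.01, 0.45, 0.03]
[0.01, 0.45, 0.03]
[0.01, 0.45, 0.03]
[0.01, 0.45, 0.03]
```

```bash
python3 - <<'E'
from h import *
f=grab_frame("scene"); cv2.imwrite("pics/s3.png",cv2.resize(f["pixels"][110:310,190:450],None,fx=3,fy=3,interpolation=cv2.INTER_CUBIC))
f=grab_frame("wrist"); cv2.imwrite("pics/w3.png",f["pixels"])
E
python3 plan.py 522 -32 111 92.4 20
```

```text
t 8.0 pos [530.2 -30.3 118.3] F [-0.2  0.1 -2. ] open 20.6
yaw 92.6 tiltz [ 0.016  0.021 -1.   ]
rows 1 roll each 0.019
[0.21, -0.04, 0.18]
```

View pics/s3.png

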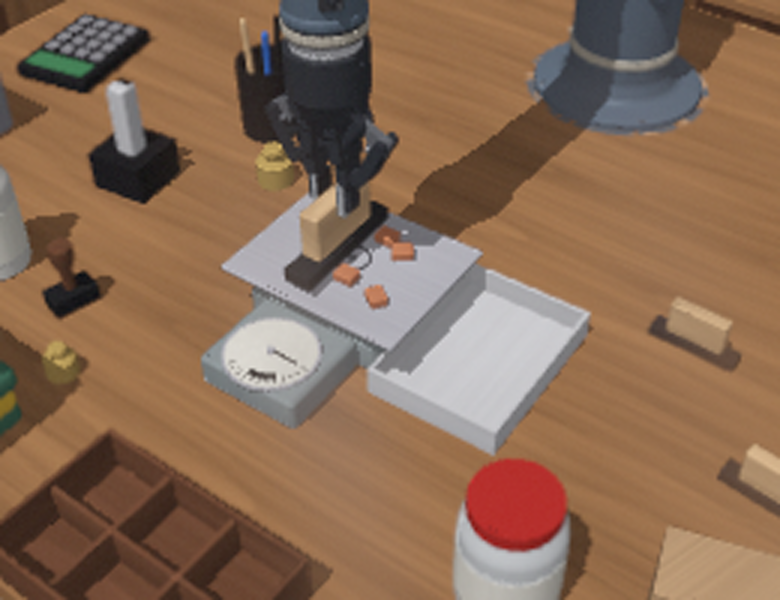

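View pics/w3.png

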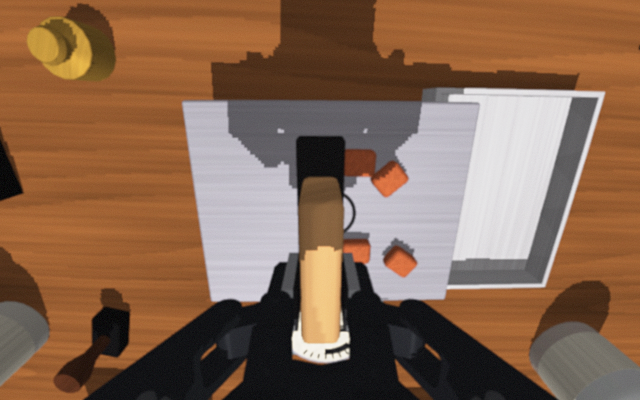

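move_arm(deltas=[{"travel": [0.15, 0, 0.2], "roll": 0, "gripper": 10}, {"travel": [0, 0.1, 0.03], "roll": 0, "gripper": 10}])

```text
time_s: 8.25
position: [523.7, -28.1, 109.0]
eef_rot: [-0.022, 1.0, 0.01, 0.008]
wrist_force: [0.1, -0.4, -1.4]
opening: 20.3
```

```bash
python3 plan.py 522 110 111 92.4 20
```

```text
t 8.25 pos [523.7 -28.1 109. ] F [ 0.1 -0.4 -1.4] open 20.3
yaw 92.5 tiltz [ 0.016  0.02  -1.   ]
rows 7 roll each 0.001
[-0.02, 0.49, 0.0]
[-0.02, 0.49, 0.0]
[-0.01, 0.49, 0.0]
[-0.01, 0.49, 0.0]
[-0.01, 0.49, 0.0]
[-0.01, 0.49, 0.0]
[-0.01, 0.49, 0.0]
```

move_arm(deltas=[{"travel": [0, 0.45, 0.02], "roll": 0, "gripper": 10}, {"travel": [0, 0.45, 0.03], "roll": 0, "gripper": 10}, {"travel": [0, 0.45, 0.03], "roll": 0, "gripper": 10}])

```text
time_s: 8.62
position: [522.1, 22.1, 106.7]
eef_rot: [-0.017, 1.0, 0.008, 0.009]
wrist_force: [-0.3, -0.1, -0.6]
opening: 20.2
```

```bash
python3 plan.py 522 110 110 92.4 20
```

```text
t 8.62 pos [522.1  22.1 106.7] F [-0.3 -0.1 -0.6] open 20.2
yaw 92.0 tiltz [ 0.018  0.017 -1.   ]
rows 5 roll each -0.008
[-0.02, 0.44, -0.01]
[-0.02, 0.44, -0.01]
[-0.02, 0.44, -0.01]
[-0.02, 0.44, -0.01]
[-0.02, 0.44, -0.01]
```

move_arm(deltas=[{"travel": [0, 0.45, -0.06], "roll": 0, "gripper": 10}, {"travel": [0, 0.45, -0.01], "roll": 0, "gripper": 10}, {"travel": [0, 0.4, 0], "roll": 0, "gripper": 10}])

```text
time_s: 9.0
position: [520.5, 72.9, 110.1]
eef_rot: [-0.015, 1.0, 0.008, 0.009]
wrist_force: [0.2, 0.6, -2.2]
opening: 20.5
```

```bash
python3 plan.py 520 100 110 92.4 20;  python3 - <<'E'
from h import *
f=grab_frame("wrist"); cv2.imwrite("pics/w4.png",f["pixels"])
E
```

```text
t 9.0 pos [520.5  72.9 110.1] F [ 0.2  0.6 -2.2] open 20.5
yaw 91.7 tiltz [ 0.018  0.016 -1.   ]
rows 2 roll each -0.033
[-0.0, 0.34, 0.01]
[-0.01, 0.34, 0.01]
```

View pics/w4.png

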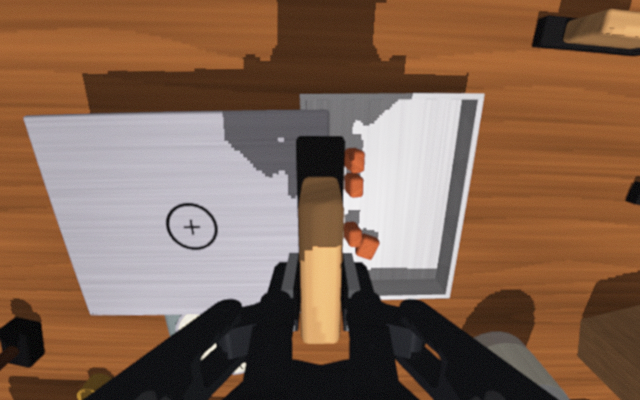

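move_arm(deltas=[{"travel": [0, 0.35, 0], "roll": 0, "gripper": 10}, {"travel": [0, 0.35, 0.03], "roll": 0, "gripper": 10}, {"travel": [0, 0.1, 0], "roll": 0, "gripper": 10}])

```text
time_s: 9.43
position: [519.4, 109.0, 109.2]
eef_rot: [-0.016, 1.0, 0.008, 0.009]
wrist_force: [0.5, -0.7, -2.0]
opening: 20.3
```

```bash
python3 plan.py 520 100 110 92.4 20;  python3 - <<'E'
from h import *
f=grab_frame("wrist"); cv2.imwrite("pics/w5.png",f["pixels"])
f=grab_frame("scene"); cv2.imwrite("pics/s5.png",cv2.resize(f["pixels"][110:310,190:450],None,fx=3,fy=3,interpolation=cv2.INTER_CUBIC))
E
```

```text
t 9.43 pos [519.4 109.  109.2] F [ 0.5 -0.7 -2. ] open 20.3
yaw 91.9 tiltz [ 0.018  0.017 -1.   ]
rows 1 roll each -0.055
[-0.01, -0.22, -0.02]
```

View pics/w5.png

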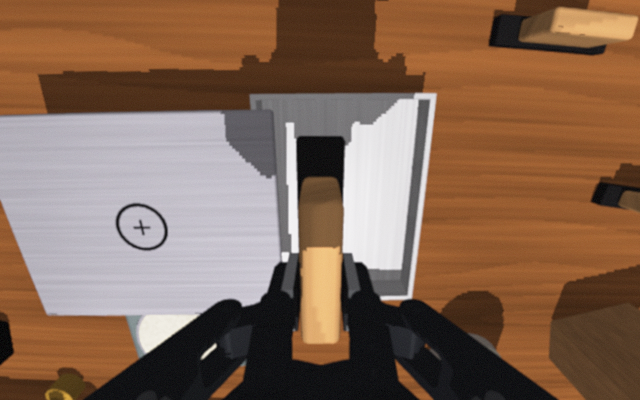

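View pics/s5.png

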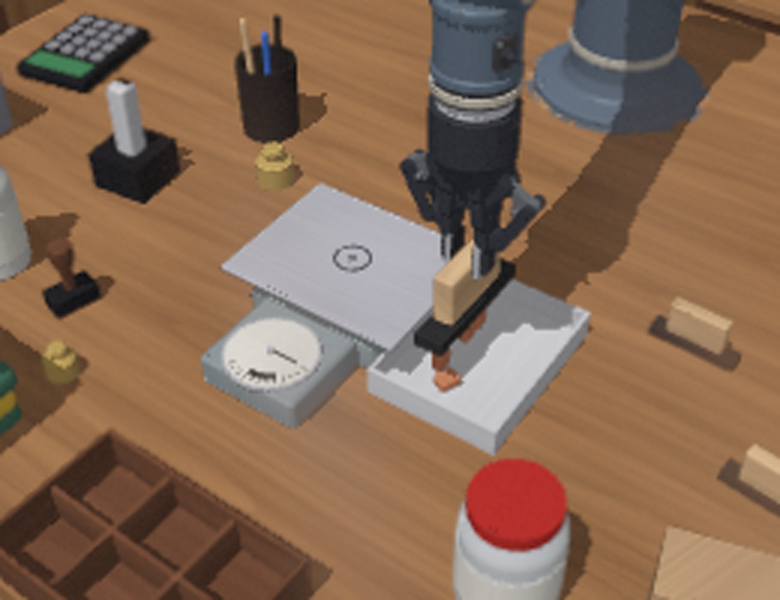

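move_arm(deltas=[{"travel": [0, 0.9, -0.2], "roll": 0, "gripper": 10}, {"travel": [-0.03, 1, 0], "roll": 0, "gripper": 10}, {"travel": [-0.05, 1, 0], "roll": 0, "gripper": 10}, {"travel": [-0.05, 1, 0], "roll": 0, "gripper": 10}, {"travel": [-0.05, 0.9, 0.1], "roll": 0, "gripper": 10}])

```text
time_s: 10.15
position: [524.0, 297.3, 116.6]
eef_rot: [-0.009, 1.0, 0.006, 0.01]
wrist_force: [-0.1, -0.5, -2.4]
opening: 20.5
```

```bash
python3 plan.py 527 300 50 92.4 40;  python3 - <<'E'
from h import *
f=grab_frame("top"); cv2.imwrite("pics/t6.png",cv2.resize(f["pixels"][150:280,150:400],None,fx=3,fy=3,interpolation=cv2.INTER_CUBIC))
C=cloud(f); hsv=cv2.cvtColor(f["pixels"],cv2.COLOR_BGR2HSV)
v,u=np.mgrid[0:400,0:640]
t=(hsv[...,0]<13)&(hsv[...,1]>150)&(hsv[...,2]>90)&(u>255)&(u<390)&(v>170)&(v<260)
n,l,s,c=cv2.connectedComponentsWithStats(t.astype(np.uint8))
a=np.radians(2.4)
for i in range(1,n):
    if s[i,4]>10:
        P=np.median(C[l==i],0); d=P[:2]-[522.5,-20.8]; print(s[i,4],c[i].round(),P.round(1),"scale",(d@[np.cos(a),np.sin(a)]).round(1),(d@[-np.sin(a),np.cos(a)]).round(1))
E
```

```text
t 10.15 pos [524.  297.3 116.6] F [-0.1 -0.5 -2.4] open 20.5
yaw 91.0 tiltz [ 0.02   0.012 -1.   ]
rows 2 roll each -0.069
[-0.02, 0.02, 0.83]
[-0.02, 0.02, 0.83]
35 [288. 199.] [560.8 118.9  16.7] scale 44.1 138.0
15 [295. 204.] [545.5 100.4  27.1] scale 28.1 120.1
37 [296. 226.] [491.3  98.7  27.3] scale -26.1 120.7
```

View pics/t6.png

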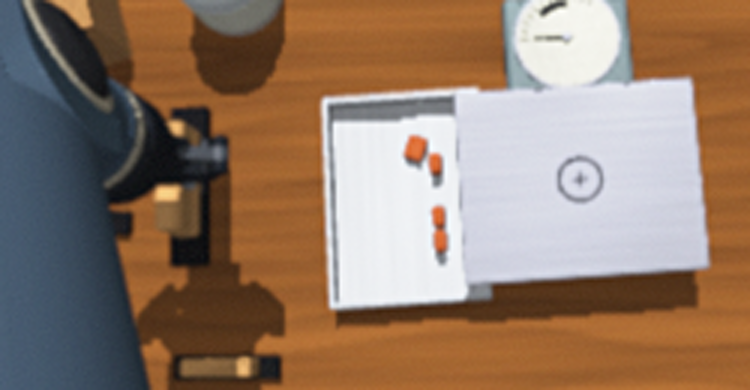

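move_arm(deltas=[{"travel": [0, 0, 0.8], "roll": 0, "gripper": 10}, {"travel": [0, 0, 0.6], "roll": 0, "gripper": 10}, {"travel": [0, 0, 0.1], "roll": 0, "gripper": 10}])

```text
time_s: 10.58
position: [525.2, 305.7, 55.1]
eef_rot: [-0.013, 1.0, 0.009, 0.011]
wrist_force: [0.5, -0.5, -2.4]
opening: 20.4
```

```bash
python3 plan.py 527 300 48.5 92.4 40
```

```text
t 10.57 pos [525.2 305.7  55.1] F [ 0.5 -0.5 -2.4] open 20.4
yaw 91.4 tiltz [ 0.022  0.018 -1.   ]
rows 1 roll each -0.095
[-0.04, -0.15, 0.16]
```

move_arm(deltas=[{"travel": [0, -0.08, 0.12], "roll": 0, "gripper": 10}, {"travel": [0, 0, 0.06], "roll": 0, "gripper": 10}])

```text
time_s: 10.82
position: [526.5, 301.5, 48.6]
eef_rot: [-0.012, 1.0, 0.009, 0.012]
wrist_force: [-0.7, 0.0, -1.8]
opening: 20.7
```

```bash
python3 plan.py 527 300 48.5 92.4 40
```

```text
t 10.82 pos [526.5 301.5  48.6] F [-0.7  0.  -1.8] open 20.7
yaw 91.4 tiltz [ 0.023  0.018 -1.   ]
rows 1 roll each -0.104
[-0.01, -0.04, 0.0]
```

move_arm(deltas=[{"travel": [0, 0, 0.06], "roll": 0, "gripper": 10}])

```text
time_s: 10.95
position: [526.7, 301.8, 48.3]
eef_rot: [-0.012, 1.0, 0.009, 0.012]
wrist_force: [-7.3, -2.0, 19.0]
opening: 20.2
```

```bash
python3 plan.py 527 300 48.5 92.4 40
```

```text
t 10.95 pos [526.7 301.8  48.3] F [-7.3 -2.  19. ] open 20.2
yaw 91.3 tiltz [ 0.023  0.018 -1.   ]
rows 1 roll each -0.106
[-0.01, -0.05, -0.01]
```

Contact. Release.

move_arm(deltas=[{"travel": [0, 0, 0], "roll": 0, "gripper": 50}, {"travel": [0, 0, 0], "roll": 0, "gripper": 50}, {"travel": [0, 0, 0], "roll": 0, "gripper": 50}])

```text
time_s: 11.32
position: [528.7, 302.7, 51.0]
eef_rot: [-0.011, 1.0, 0.011, 0.014]
wrist_force: [-0.7, 0.2, -0.2]
opening: 49.8
```

move_arm(deltas=[{"travel": [0, 0, -0.8], "roll": 0, "gripper": 50}, {"travel": [0, 0, -1], "roll": 0, "gripper": 50}, {"travel": [0, 0, -1], "roll": 0, "gripper": 50}])

```text
time_s: 11.7
position: [523.7, 299.1, 162.1]
eef_rot: [-0.011, 1.0, 0.008, 0.011]
wrist_force: [0.1, 0.4, -0.2]
opening: 49.2
```

```bash
python3 - <<'E'
from h import *
f=grab_frame("wrist"); cv2.imwrite("pics/w7.png",f["pixels"])
f=grab_frame("scene"); cv2.imwrite("pics/s7.png",cv2.resize(f["pixels"][110:310,190:490],None,fx=2.6,fy=2.6,interpolation=cv2.INTER_CUBIC))
E
python3 plan.py 505 -347.5 210 97.9
```

```text
t 11.8 pos [526.7 300.8 166.2] F [0.1 0.2 0.4] open 49.8
yaw 91.3 tiltz [ 0.03   0.023 -0.999]
rows 17 roll each -0.039
[0.05, -0.95, -0.09]
[0.06, -0.95, -0.09]
[0.06, -0.95, -0.09]
[0.07, -0.95, -0.09]
[0.08, -0.95, -0.09]
[0.08, -0.95, -0.09]
[0.09, -0.95, -0.09]
[0.1, -0.95, -0.09]
[0.1, -0.95, -0.09]
[0.11, -0.95, -0.09]
[0.12, -0.94, -0.09]
[0.12, -0.94, -0.09]
[0.13, -0.94, -0.09]
[0.13, -0.94, -0.09]
[0.14, -0.94, -0.09]
[0.15, -0.94, -0.09]
[0.15, -0.94, -0.09]
```

View pics/s7.png

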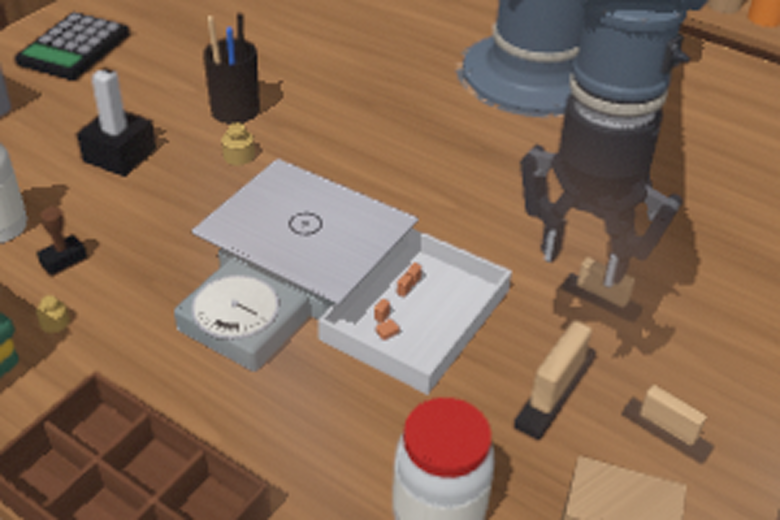

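View pics/w7.png

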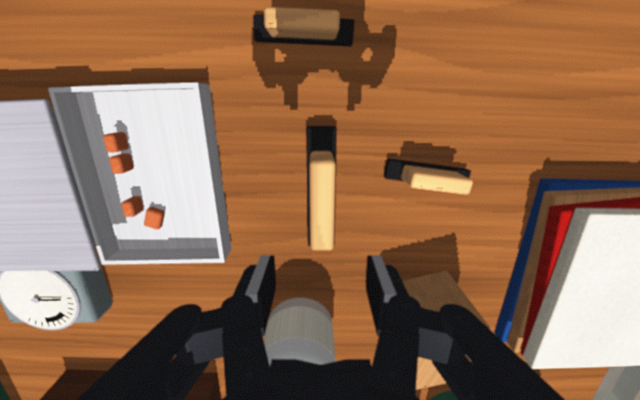

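move_arm(deltas=[{"travel": [0.05, -1, -0.09], "roll": 0, "gripper": 50}, {"travel": [0.06, -1, -0.09], "roll": 0, "gripper": 50}, {"travel": [0.06, -1, -0.09], "roll": 0, "gripper": 50}, {"travel": [0.06, -1, -0.09], "roll": 0, "gripper": 50}, {"travel": [0.06, -1, -0.09], "roll": 0, "gripper": 50}])

```text
time_s: 12.42
position: [518.6, 98.8, 177.7]
eef_rot: [-0.015, 1.0, 0.012, 0.015]
wrist_force: [0.9, -0.4, 0.0]
opening: 50.0
```

move_arm(deltas=[{"travel": [0.06, -1, -0.09], "roll": 0, "gripper": 50}, {"travel": [0.06, -1, -0.09], "roll": 0, "gripper": 50}, {"travel": [0.06, -1, -0.09], "roll": 0, "gripper": 50}, {"travel": [0.06, -1, -0.09], "roll": -0.2, "gripper": 50}, {"travel": [0.06, -1, -0.09], "roll": -0.2, "gripper": 50}])

```text
time_s: 13.05
position: [511.8, -108.5, 188.7]
eef_rot: [-0.051, 0.999, 0.011, 0.014]
wrist_force: [0.6, -0.7, 0.0]
opening: 50.0
```

```bash
python3 plan.py 505 -347.5 190 97.9
```

```text
t 13.05 pos [ 511.8 -108.5  188.7] F [ 0.6 -0.7  0. ] open 50.0
yaw 95.9 tiltz [ 0.028  0.024 -0.999]
rows 6 roll each -0.033
[0.13, -0.99, -0.03]
[0.14, -0.99, -0.03]
[0.14, -0.99, -0.03]
[0.15, -0.98, -0.03]
[0.15, -0.98, -0.03]
[0.16, -0.98, -0.03]
```

move_arm(deltas=[{"travel": [0.13, -1, -0.03], "roll": -0.04, "gripper": 50}, {"travel": [0.14, -1, -0.03], "roll": -0.04, "gripper": 50}, {"travel": [0.14, -1, -0.03], "roll": -0.04, "gripper": 50}, {"travel": [0.15, -1, -0.03], "roll": -0.04, "gripper": 50}, {"travel": [0.15, -1, -0.03], "roll": -0.04, "gripper": 50}])

```text
time_s: 13.68
position: [505.5, -316.7, 187.1]
eef_rot: [-0.07, 0.997, 0.012, 0.014]
wrist_force: [0.7, 0.1, 0.6]
opening: 49.9
```

```bash
python3 plan.py 505 -347.5 180 97.9
```

```text
t 13.68 pos [ 505.5 -316.7  187.1] F [0.7 0.1 0.6] open 49.9
yaw 98.0 tiltz [ 0.026  0.025 -0.999]
rows 1 roll each 0.012
[0.13, -0.77, 0.16]
```

move_arm(deltas=[{"travel": [0.1, -0.65, 0.3], "roll": 0, "gripper": 50}, {"travel": [0, 0, 0], "roll": 0, "gripper": 50}])

```text
time_s: 13.92
position: [503.6, -347.3, 172.9]
eef_rot: [-0.067, 0.998, 0.011, 0.013]
wrist_force: [-0.8, 0.6, 0.0]
opening: 49.8
```

```bash
python3 - <<'E'
from h import *
f=grab_frame("wrist"); cv2.imwrite("pics/w8.png",f["pixels"])
C=cloud(f);Z=C[...,2];X,Y=C[...,0],C[...,1]
n=(abs(X-505)<45)&(abs(Y+347)<45)
for nm,lo,hi in(("top",118,134),("body",60,134),("stand",40,52)):
    P=C[n&(Z>lo)&(Z<hi)]
    if len(P)>5: r=cv2.minAreaRect(P[:,:2].astype(np.float32)); print(nm,len(P),r,P.mean(0).round(1))
f=grab_frame("top"); 
C=cloud(f);Z=C[...,2];X,Y=C[...,0],C[...,1]
E
python3 plan.py 505 -347.5 104 97.9
```

```text
top 1075 ((504.78070068359375, -349.2758483886719), (24.77574920654297, 23.61542510986328), 8.009232521057129) [ 503.2 -349.4  125.4]
body 1708 ((504.71685791015625, -349.1925354003906), (25.04360580444336, 23.898204803466797), 6.969186305999756) [ 499.6 -349.9  113.2]
stand 3601 ((505.34039306640625, -348.9408264160156), (70.55159759521484, 70.16912841796875), 7.7471771240234375) [ 498.3 -350.    46. ]
t 14.03 pos [ 505.2 -344.9  174.1] F [ 0.3  0.1 -0.2] open 49.9
yaw 97.9 tiltz [ 0.026  0.024 -0.999]
rows 2 roll each -0.001
[0.03, -0.05, 0.87]
[0.03, -0.05, 0.87]
```

View pics/w8.png

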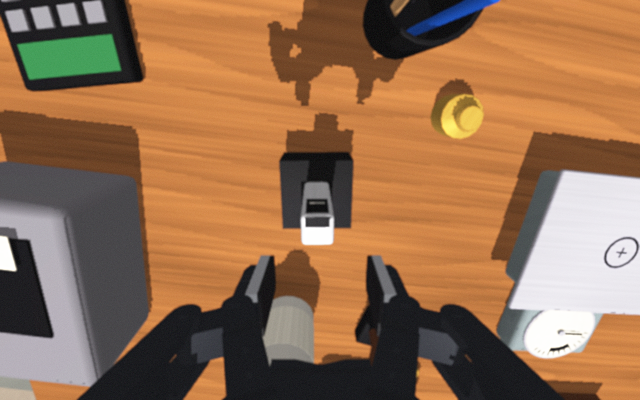

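move_arm(deltas=[{"travel": [0.03, -0.12, 0.85], "roll": 0, "gripper": 50}, {"travel": [0.03, -0.07, 0.75], "roll": 0, "gripper": 50}, {"travel": [0, 0, 0], "roll": 0, "gripper": 50}])

```text
time_s: 14.4
position: [508.8, -346.1, 110.4]
eef_rot: [-0.072, 0.997, 0.012, 0.016]
wrist_force: [-0.9, 0.4, -0.2]
opening: 49.9
```

```bash
python3 plan.py 504.8 -348.8 104 97.9
```

```text
t 14.4 pos [ 508.8 -346.1  110.4] F [-0.9  0.4 -0.2] open 49.9
yaw 98.3 tiltz [ 0.03   0.026 -0.999]
rows 1 roll each 0.042
[0.11, -0.06, 0.15]
```

move_arm(deltas=[{"travel": [0.1, -0.06, 0.14], "roll": 0.04, "gripper": 50}, {"travel": [0, 0, 0], "roll": 0, "gripper": 50}])

```text
time_s: 14.65
position: [506.9, -348.1, 106.8]
eef_rot: [-0.07, 0.997, 0.011, 0.018]
wrist_force: [-0.8, -0.2, -1.1]
opening: 50.0
```

```bash
python3 plan.py 504.8 -348.8 104 97.9
```

```text
t 14.65 pos [ 506.9 -348.1  106.8] F [-0.8 -0.2 -1.1] open 50.0
yaw 98.0 tiltz [ 0.033  0.025 -0.999]
rows 1 roll each 0.013
[0.06, -0.01, 0.07]
```

move_arm(deltas=[{"travel": [0.05, -0.01, 0.07], "roll": 0, "gripper": 50}, {"travel": [0, 0, 0], "roll": 0, "gripper": 12}, {"travel": [0, 0, 0], "roll": 0, "gripper": 12}, {"travel": [0, 0, 0], "roll": 0, "gripper": 12}])

```text
time_s: 15.15
position: [506.2, -349.4, 106.1]
eef_rot: [-0.07, 0.997, 0.01, 0.019]
wrist_force: [-0.2, -0.4, -1.4]
opening: 22.6
```

```bash
python3 plan.py 504.8 -348.8 210 92.4;  python3 - <<'E'
from h import *
f=grab_frame("wrist"); cv2.imwrite("pics/w9.png",f["pixels"])
E
```

```text
t 15.15 pos [ 506.2 -349.4  106.1] F [-0.2 -0.4 -1.4] open 22.6
yaw 98.0 tiltz [ 0.037  0.023 -0.999]
rows 3 roll each 0.188
[-0.02, 0.02, -0.87]
[-0.02, 0.02, -0.87]
[-0.02, 0.02, -0.87]
```

View pics/w9.png

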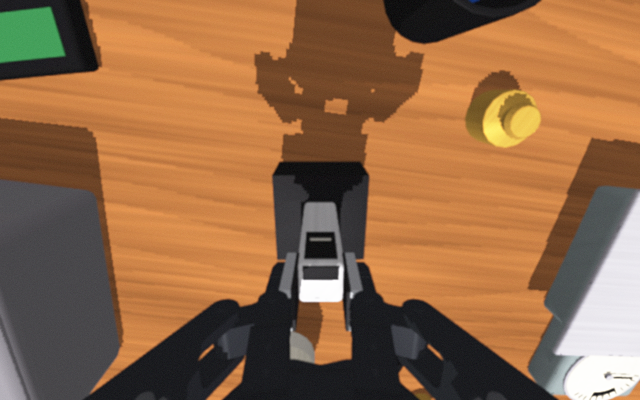

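move_arm(deltas=[{"travel": [-0.04, 0.02, -0.6], "roll": 0, "gripper": 12}, {"travel": [-0.04, 0.02, -0.8], "roll": 0, "gripper": 12}, {"travel": [-0.03, 0.02, -0.8], "roll": 0.2, "gripper": 12}, {"travel": [0, 0.5, -0.2], "roll": 0.3, "gripper": 12}, {"travel": [0, 1, 0], "roll": 0.06, "gripper": 12}])

```text
time_s: 15.82
position: [500.3, -290.1, 204.0]
eef_rot: [-0.016, 1.0, 0.012, 0.016]
wrist_force: [-0.7, 1.3, -1.0]
opening: 22.6
```

```bash
python3 plan.py 523 -21 190 92.4 50
```

```text
t 15.82 pos [ 500.3 -290.1  204. ] F [-0.7  1.3 -1. ] open 22.6
yaw 91.9 tiltz [ 0.032  0.024 -0.999]
rows 7 roll each -0.007
[-0.11, 0.96, 0.08]
[-0.11, 0.96, 0.08]
[-0.11, 0.96, 0.08]
[-0.11, 0.96, 0.08]
[-0.12, 0.96, 0.08]
[-0.12, 0.96, 0.08]
[-0.12, 0.96, 0.08]
```

move_arm(deltas=[{"travel": [-0.11, 0.96, 0.06], "roll": 0, "gripper": 12}, {"travel": [-0.11, 0.96, 0.06], "roll": 0, "gripper": 12}, {"travel": [-0.11, 0.96, 0.06], "roll": 0, "gripper": 12}, {"travel": [-0.11, 0.96, 0.06], "roll": 0, "gripper": 12}, {"travel": [-0.11, 0.96, 0.06], "roll": 0, "gripper": 12}])

```text
time_s: 16.45
position: [514.6, -91.2, 196.1]
eef_rot: [-0.015, 1.0, 0.012, 0.015]
wrist_force: [0.9, -0.6, -2.0]
opening: 22.5
```

```bash
python3 plan.py 523 -21 185 92.4 50
```

```text
t 16.45 pos [514.6 -91.2 196.1] F [ 0.9 -0.6 -2. ] open 22.5
yaw 91.8 tiltz [ 0.03   0.024 -0.999]
rows 2 roll each -0.032
[-0.13, 0.87, 0.16]
[-0.13, 0.87, 0.16]
```

move_arm(deltas=[{"travel": [-0.11, 0.8, 0.12], "roll": -0.04, "gripper": 12}, {"travel": [-0.11, 0.75, 0.12], "roll": 0, "gripper": 12}, {"travel": [0, 0, 0], "roll": 0, "gripper": 12}])

```text
time_s: 16.82
position: [520.6, -22.6, 187.1]
eef_rot: [-0.022, 1.0, 0.013, 0.014]
wrist_force: [-0.1, -0.4, -1.1]
opening: 22.5
```

```bash
python3 plan.py 523 -21 185 92.4 50;python3 - <<'E'
from h import *
for n in("wrist","scene","top"):
    f=grab_frame(n); cv2.imwrite(f"pics/{n}10.png",f["pixels"] if n=="wrist" else cv2.resize(f["pixels"][100:300,200:500],None,fx=2.6,fy=2.6,interpolation=cv2.INTER_CUBIC))
    for l in("gauge_foot","gauge_mid","mark","gauge_window"):
        r=landmark_of(f,l); print(n,l,[(np.round(x["location"],1).tolist(),round(x["conf"],2)) for x in r[:2]])
E
```

```text
t 16.82 pos [520.6 -22.6 187.1] F [-0.1 -0.4 -1.1] open 22.5
yaw 92.6 tiltz [ 0.028  0.026 -0.999]
rows 1 roll each 0.016
[-0.06, 0.04, 0.05]
wrist gauge_foot [([318.5, 203.0], 0.55)]
wrist gauge_mid [([318.0, 231.7], 0.83)]
wrist mark [([322.6, 192.5], 0.88), ([61.1, 294.5], 0.43)]
wrist gauge_window [([320.0, 239.9], 0.59)]
scene gauge_foot [([305.4, 187.2], 0.78), ([210.4, 234.4], 0.32)]
scene gauge_mid [([304.3, 167.6], 0.88)]
scene mark [([304.6, 194.1], 0.88), ([190.6, 194.1], 0.51)]
scene gauge_window [([307.7, 155.1], 0.86), ([404.0, 252.6], 0.58)]
top gauge_foot [([341.6, 210.9], 0.7)]
top gauge_mid []
top mark [([340.0, 209.9], 0.64)]
top gauge_window []
```

View pics/scene10.png

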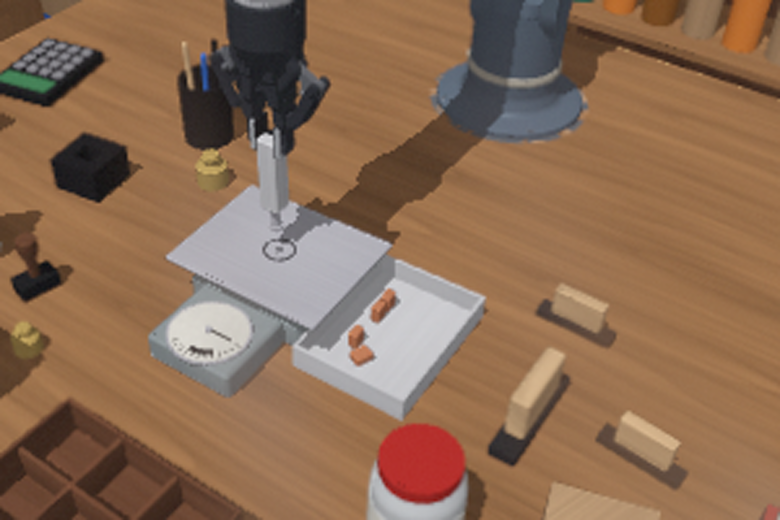

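View pics/wrist10.png

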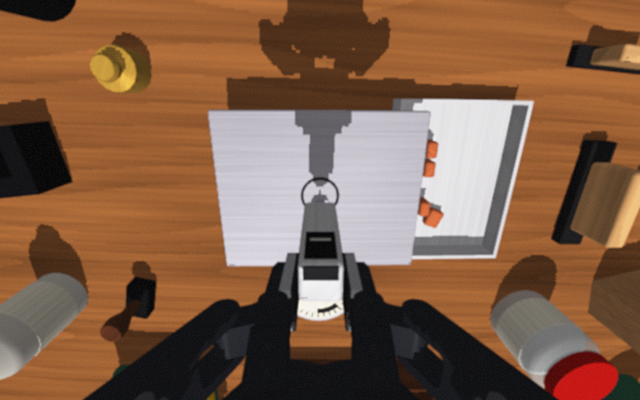

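Run:
```python
from h import *
f=grab_frame("scene"); w=grab_frame("wrist")
for z in(84,87,90): print(z,atz(f,[305.6,187.6],z).round(1),atz(w,[319.5,201],z).round(1))
print("mark",atz(f,[(279/2.6)+200,249.5/2.6+100],60),atz(w,[320.5,193],60))
def tri(a,b):
    o1,d1=ray(f,a);o2,d2=ray(w,b);A=np.c_[d1[0],-d2[0]];k=np.linalg.lstsq(A,o2-o1,rcond=None)[0];p=o1+d1[0]*k[0];q=o2+d2[0]*k[1];return ((p+q)/2).round(1),np.linalg.norm(p-q).round(1)
print(tri([305.6,187.6],[319.5,201]))
C=cloud(f)
m=silhouettes(f,"gauge_mid")[0]["pixels"]; ys,xs=np.nonzero(m)
P=C[m]; P=P[(abs(P[:,0]-522)<40)&(abs(P[:,1]+21)<40)]
for lo,hi in((80,90),(90,110),(120,135),(135,150),(150,165),(165,180),(180,200)):
    Q=P[(P[:,2]>lo)&(P[:,2]<hi)]; print(lo,len(Q),np.median(Q,0).round(1) if len(Q) else "")
cv2.imwrite("pics/z.png",cv2.resize(f["pixels"][140:210,270:340],None,fx=8,fy=8,interpolation=cv2.INTER_CUBIC))
cv2.imwrite("pics/zw.png",cv2.resize(w["pixels"][170:320,260:380],None,fx=4,fy=4,interpolation=cv2.INTER_CUBIC))
```

```text
84 [[518.6 -26.1  84. ]] [[520.  -24.7  84. ]]
87 [[521.4 -23.8  87. ]] [[518.9 -24.8  87. ]]
90 [[524.2 -21.5  90. ]] [[517.9 -24.9  90. ]]
mark [[523.33657122 -17.00444045  60.        ]] [[520.21362153 -23.15103873  60.        ]]
(array([519.7, -24.9,  85.2]), np.float64(0.5))
80 0 
90 0 
120 0 
135 0 
150 0 
165 0 
180 0
```

View pics/z.png

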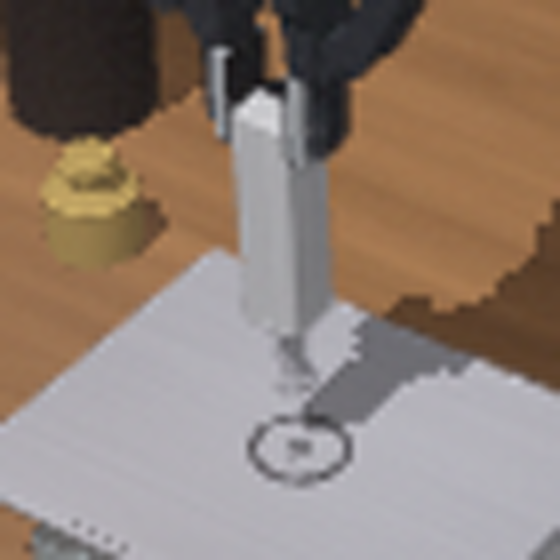

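View pics/zw.png

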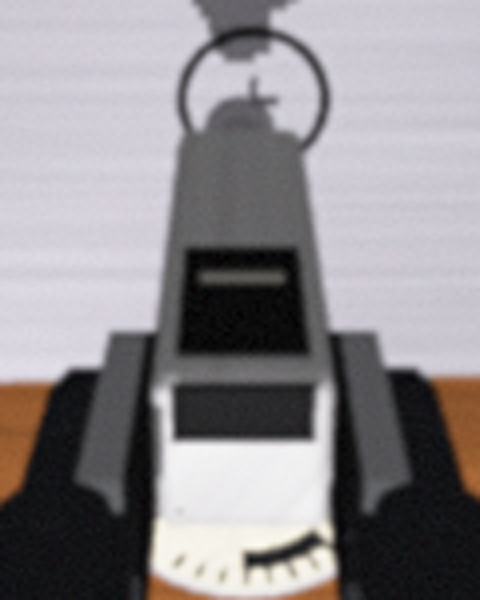

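Run:
```python
from h import *
f=grab_frame("scene"); w=grab_frame("wrist")
def tri(a,b):
    o1,d1=ray(f,a);o2,d2=ray(w,b);A=np.c_[d1[0],-d2[0]];k=np.linalg.lstsq(A,o2-o1,rcond=None)[0];p=o1+d1[0]*k[0];q=o2+d2[0]*k[1];return p.round(1),q.round(1)
print("foot",tri([307.1,188.7],[320,201]),"mark",tri([307.5,196.2],[323.5,193.7]))
print("mark60",atz(f,[307.5,196.2],60),atz(w,[323.5,193.7],60))
for n,F in(("s",f),("w",w)): print("pred foot px for z85 at TCP axis",proj(F,[[520.6,-22.6,85],[522.7,-20.8,60]]).round(1))
```

```text
foot (array([518.4, -20.9,  82.3]), array([520.4, -24.1,  82.9])) mark (array([520.8, -18.4,  56.6]), array([521.9, -20. ,  56.9]))
mark60 [[523.83548947 -15.90682052  60.        ]] [[520.83671124 -20.13954283  60.        ]]
pred foot px for z85 at TCP axis [[306.1 188.1]
 [306.4 195.3]]
pred foot px for z85 at TCP axis [[321.7 202.1]
 [322.7 195.5]]
```

move_arm(deltas=[{"travel": [-0.03, 0.06, 0.4], "roll": 0, "gripper": 12}, {"travel": [0, 0, 0.05], "roll": 0, "gripper": 12}])

```text
time_s: 18.08
position: [522.6, -22.3, 168.5]
eef_rot: [-0.02, 1.0, 0.012, 0.015]
wrist_force: [-0.4, -0.0, -1.7]
opening: 22.6
```

```bash
python3 plan.py 522.7 -19.6 161 92.4 50
python3 - <<'E'
from h import *
w=grab_frame("wrist");f=grab_frame("scene")
cv2.imwrite("pics/z2.png",np.hstack([cv2.resize(f["pixels"][150:210,275:335],(500,500),interpolation=cv2.INTER_CUBIC)[:, :300+100],cv2.resize(w["pixels"][165:265,270:350],(400,500),interpolation=cv2.INTER_CUBIC)]))
E
```

```text
t 18.07 pos [522.6 -22.3 168.5] F [-0.4 -0.  -1.7] open 22.6
yaw 92.3 tiltz [ 0.029  0.025 -0.999]
rows 1 roll each -0.012
[-0.0, 0.06, 0.19]
```

View pics/z2.png

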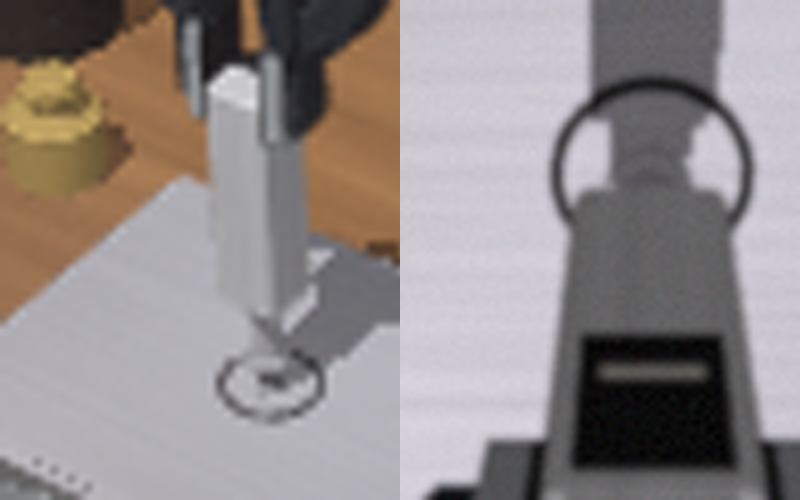

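move_arm(deltas=[{"travel": [0, 0.03, 0.16], "roll": 0, "gripper": 12}])

```text
time_s: 18.3
position: [524.0, -21.6, 163.4]
eef_rot: [-0.019, 1.0, 0.012, 0.016]
wrist_force: [1.0, -0.5, -1.5]
opening: 22.8
```

```bash
python3 plan.py 522.7 -21 158 92.4 50
python3 - <<'E'
from h import *
w=grab_frame("wrist");f=grab_frame("scene")
cv2.imwrite("pics/z3.png",np.hstack([cv2.resize(f["pixels"][150:250,250:330],(400,500),interpolation=cv2.INTER_CUBIC),cv2.resize(w["pixels"][165:265,270:350],(400,500),interpolation=cv2.INTER_CUBIC)]))
E
python3 plan.py 522.7 -21 158 92.4 50
```

```text
t 18.3 pos [524.  -21.6 163.4] F [ 1.  -0.5 -1.5] open 22.8
yaw 92.2 tiltz [ 0.032  0.025 -0.999]
rows 1 roll each -0.017
[0.04, 0.01, 0.13]
t 18.4 pos [522.9 -21.2 162.4] F [ 0.6  0.1 -1.3] open 22.6
yaw 92.3 tiltz [ 0.029  0.025 -0.999]
rows 1 roll each -0.013
[0.01, 0.0, 0.11]
```

View pics/z3.png

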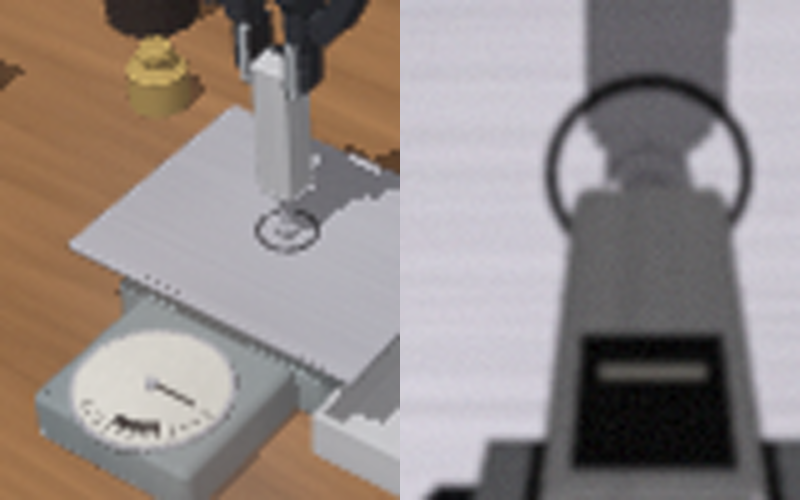

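move_arm(deltas=[{"travel": [0.01, 0, 0.1], "roll": 0, "gripper": 12}])

```text
time_s: 18.52
position: [523.1, -21.1, 158.6]
eef_rot: [-0.02, 1.0, 0.012, 0.016]
wrist_force: [0.2, -0.6, 1.8]
opening: 22.4
```

```bash
python3 - <<'E'
from h import *
grab_frame("wrist");grab_frame("top")
E
python3 plan.py 522.7 -21 158 92.4 50
```

```text
t 18.62 pos [523.1 -21.2 158.4] F [ 0.5 -0.9  0.6] open 22.4
yaw 92.3 tiltz [ 0.03   0.025 -0.999]
rows 1 roll each -0.013
[0.01, 0.0, 0.01]
```

move_arm(deltas=[{"travel": [0.01, 0, 0.09], "roll": 0, "gripper": 12}])

```text
time_s: 18.75
position: [523.3, -21.2, 155.5]
eef_rot: [-0.02, 1.0, 0.012, 0.016]
wrist_force: [0.1, -1.3, 4.6]
opening: 22.6
```

```bash
cat > chk.py <<'E'
from h import *
for i in range(2): w=grab_frame("wrist")
f=grab_frame("scene")
cv2.imwrite("pics/z4.png",np.hstack([cv2.resize(f["pixels"][150:250,250:330],(400,500),interpolation=cv2.INTER_CUBIC),cv2.resize(w["pixels"][165:265,270:350],(400,500),interpolation=cv2.INTER_CUBIC)]))
cv2.imwrite("pics/d4.png",cv2.resize(f["pixels"][205:250,250:310],None,fx=10,fy=10,interpolation=cv2.INTER_CUBIC))
E
python3 chk.py
python3 plan.py 522.7 -21 155 92.4 50
```

```text
t 18.9 pos [523.2 -21.2 155.3] F [-0.4 -0.3  4.1] open 23.0
yaw 92.3 tiltz [ 0.031  0.025 -0.999]
rows 1 roll each -0.014
[0.01, 0.01, 0.01]
```

View pics/z4.png

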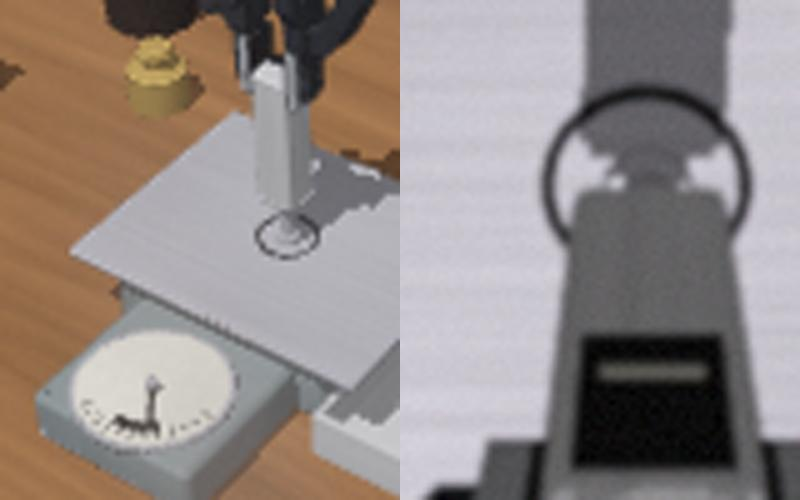

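View pics/d4.png

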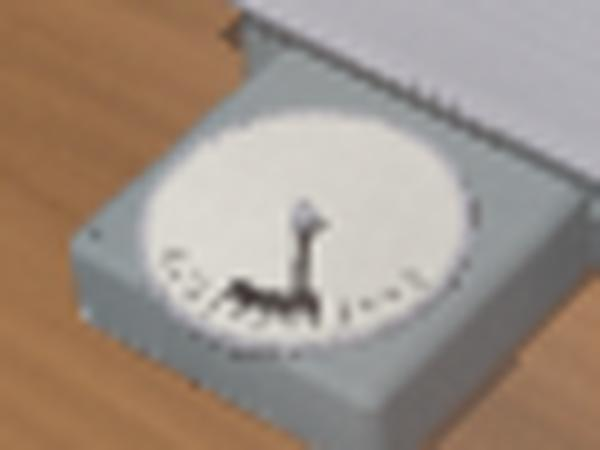

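move_arm(deltas=[{"travel": [0.01, 0, 0.05], "roll": 0, "gripper": 12}])

```text
time_s: 19.02
position: [523.3, -21.2, 153.8]
eef_rot: [-0.019, 1.0, 0.012, 0.016]
wrist_force: [-0.4, -0.5, 4.5]
opening: 22.3
```

```bash
python3 chk.py
python3 plan.py 522.7 -21 155 92.4 50
python3 - <<'E'
from h import *
f=grab_frame("scene"); C=cloud(f)
v,u=np.mgrid[0:400,0:640]; X,Y,Z=C[...,0],C[...,1],C[...,2]
m=(abs(X-522)<70)&(abs(Y+20)<85)&(Z>30)&(Z<66)&~((abs(X-522)<30)&(abs(Y+20)<30)); print("pan z",np.median(Z[m]))
cv2.imwrite("pics/full.png",f["pixels"])
E
```

```text
t 19.18 pos [523.2 -21.2 153.7] F [-0.  -0.   5.2] open 22.5
yaw 92.3 tiltz [ 0.032  0.025 -0.999]
rows 1 roll each -0.015
[0.01, 0.01, -0.03]
pan z 53.35481218279864
```

View pics/d4.png

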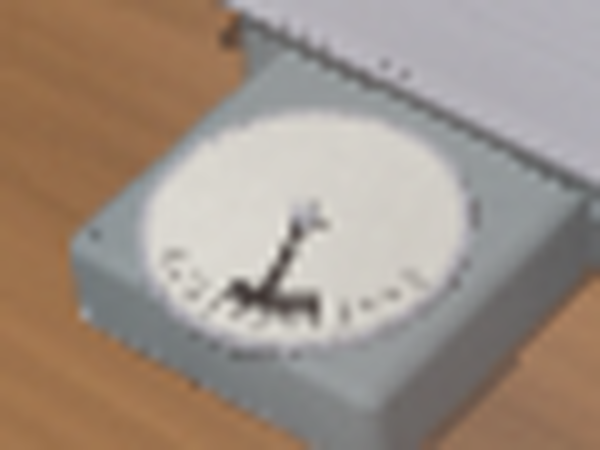

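View pics/z4.png

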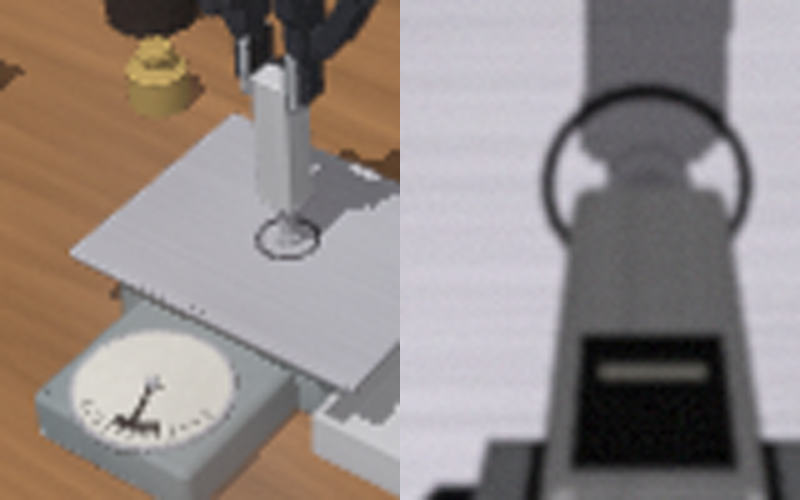

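View pics/full.png

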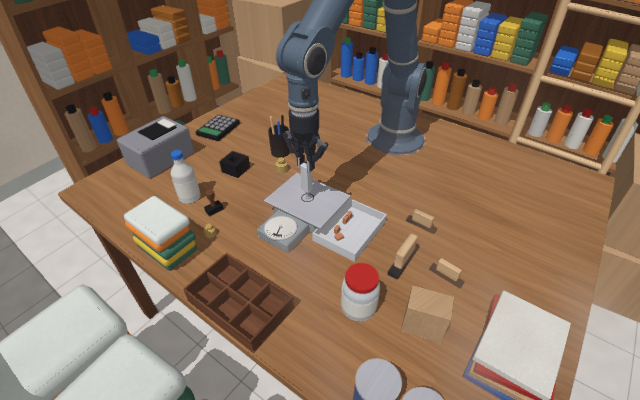

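```bash
python3 -c "
from h import *
print(job.finish_job())"; python3 plan.py 522.7 -21 155 92.4 50
```

```text
the job is handed in; nothing more can be done
None
the job is handed in; nothing more can be done
```

The job was handed in at about 19.3 s with everything in place as far as my checks could show; the hand-in reports no verdict.

**What I did**
- **Tablets:** I gripped the largest scraper and pushed all four tablets off the pan in one sweep. In the top view they lie in the tray at about y = 120–138 mm in the scale's frame. Three stand on edge, and all are well below 45 mm high. The fingers stayed above the scraper's foot and never came near them.
- **Scraper:** I stood it upright at about its starting spot and let go. The later pictures show it standing clear of everything.
- **Gauge:** I took it from the stand, turned its window to the scale's front and pressed it down inside the ring.

**Last checks**
- **Pressing:** the needle sits mid-arc, at about 6 mm. Measured depth puts the pan at z ≈ 53.4 mm, about 6.5 mm of travel. The wrist force changed by about 6.6 N from hanging free.
- **Foot and window:** the foot is about 2 mm from the ring's centre. The tool's yaw is 92.3° against 92.4° wanted, with the strip and window on the front side.
- **Grip and bystanders:** the grip is holding at 22.5 mm opening. In the last scene picture the bystanders look unmoved.

**What was off**
- **Hand tilt:** the hand had crept to about 0.04 rad from vertical by the end. I gripped the gauge in the stand with nearly that tilt already there, and it looks upright in the pictures, but I did not measure its own tilt.
- **Sweep height:** during the first part of the sweep the scraper rose about 7 mm above plan. I stopped, lowered it and carried on, and no tablet was missed.
- **Camera disagreement:** the scene and wrist cameras disagreed by up to about 5 mm on where the ring's mark is. I set the foot by its position relative to the ring in the images.

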